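# Seat the glass in its stops, pull the sprung pointer gauge to its mark and hold

### The job

Slide the loose pane of green glass, flat on the table, fully home into the corner of the aluminium stops, flush against both the far one and the side one. Then pull the sprung pointer gauge out by its red grip until its white cross arm stands over the middle of the red cursor on the yellow rule, and finish while still holding it there, so that a workmate can dot the hole on the glass. Leave the cursor where it is set, and do not disturb the other things on the table.

Things in the scene. Friction and masses are not known exactly. Their poses are not given: they have to be found in the camera images.
- jig: Aluminium corner stops fixed to the table. Origin: their inner corner, on the table. x points away from the robot (within 0.22 rad), y left. Far stop: bar 22 mm high, working face x = 0, y -180 to +85 mm. Side stop: bar 22 mm high, 26 mm wide, working face y = 0, x -170 to 0 mm; a yellow rule lies on it. The glass belongs at x < 0, y < 0.
- tube_mouth (a point): Centre of the mouth of the gauge's fixed steel tube (diameter 25 mm, brass bush 29 mm), at x = 0, y = +50 mm of the jig, 60 mm up; the tube runs from here 184 mm along the jig's +x, in clamp blocks whose screws top out 79 mm above the table. Axes as the jig's.
- pane_center (a point): Centre, 5 mm above its underside, of the loose green glass pane: 110 (its x) by 150 (its y) by 10 mm, about 0.4 kg, lying flat, short of the far stop and right of the side stop, its axes turned up to 0.2 rad from the jig's. Fully home, the centre is at x = -55, y = -75 mm of the jig and the axes agree.
- gauge_rod (a joint): How far the telescoping rod is pulled out of its tube, m: 0 is fully in (its rest), 0.14 fully out. It slides along the jig's -x, towards the robot. An inner spring draws it back: about 3.3 N at the start and 0.55 N more for every 10 mm.
- grip_center (a point): Centre of the red pull grip on the rod, 60 mm above the table: a cylinder 20 mm in diameter and 36 mm long, axis along the jig's x, between a 27 mm flange (6 mm thick) at the robot's end and a dark head block (15 by 22 by 26 mm) at the far end. With the rod fully in it is at x = -38, y = +50 mm of the jig. Axes as the jig's.
- index (a point): Underside of the gauge's white cross arm where it passes over the rule, 35 mm up. The arm, 3 mm wide and 4 mm high, sits on the head block 25.5 mm beyond the grip's centre (+x of the jig), runs about 90 mm along the jig's -y over rule and glass, and ends in a needle (tip 16 mm up, 42 mm right of the side stop's face). Axes as the jig's.
- cursor_mark (a point): Middle of the top of the red cursor, the length mark: a saddle 12 mm long (along the jig's x) astride the side stop, 26 mm above the table, stiff to slide. The gauge is at its mark when index has the same jig x as this point, which takes a pull of 55 to 115 mm. Axes as the jig's.
- bit_large: Bystander, leave alone: a standing core drill, 44 mm across and 75 mm high, steel and copper colour, left of the gauge. Origin under its centre.
- bit_small: Bystander, leave alone: a standing core drill, 30 mm across and 68 mm high, to the right of the pane. Origin under its centre.
- tape_roll: Bystander, leave alone: a blue ring of tape, 90 mm across and 25 mm high, on the right. Origin under its centre.
- pen: Bystander, leave alone: a white marker pen with a black cap, 122 mm long, 15 mm high, behind the far stop. Origin under its centre.
- spray_water: Bystander, leave alone: a white bottle with a blue cap, 72 mm across and 170 mm high, on the left near the robot. Origin under its centre.
- polish_tin: Bystander, leave alone: a tin, 80 mm across and 70 mm high, on the left. Origin under its centre.

How it is judged (in metres and radians):
On the way, in this order (a step that is already met when the one before it is completed fails the run):
1. the pane lies fully home against both stops (x of pane_center in the frame of jig between -0.059 and -0.05 m and y of pane_center in the frame of jig between -0.079 and -0.07 m and angle between the x axis of pane_center and the x axis of jig, either way round below 0.03 rad), for 0.2 s.
2. the gauge is held in the fingers with its arm at the cursor, the pane still home (all of step 1 and x of index in the frame of cursor_mark between -0.004 and 0.004 m and contact force between the fingers and gauge_rod above 2 N and velocity of joint gauge_rod between -0.01 and 0.01 m/s), for 0.3 s.
At the end, for the whole second after the job is handed in: The pane lies within 4 mm of both stops and square to them within 0.03 rad; the gauge's white arm stands within 4 mm of the middle of the red cursor, at rest, the fingers holding the rod (contact over 2 N) against its spring (all of step 2); the arm keeps its last pose, push and grip.
It fails at once if the pane is lifted or tipped off the table (height (world z) of pane_center above 0.025 m or angle between pane_center's own z axis and vertical above 0.15 rad).
It fails at once if the cursor is shifted (distance of cursor_mark from where it was at the start of the episode above 0.004 m).
It fails at once if another thing on the table is disturbed (distance of any of bit_large, bit_small, tape_roll, pen, spray_water, polish_tin from where it was at the start of the episode above 0.02 m).
It also fails if it takes over 72 s, if anything falls off the work surface, if the arm or the gripper's body presses on something with over 40 N, if the wrist force passes 120 N, or if a joint passes its speed limit or range.

### The arm

A 7-joint arm with a two-finger parallel gripper is mounted at the origin on the work surface. World frame = base frame: x ahead of the robot, y to its left, z up, the work surface at z = 0. Lengths are in mm, angles in rad, forces in N, time in s.
With the tool pointing down it reaches from about 400 to 875 mm from the base axis. Payload 4.4 kg.
Tool frame: the origin (TCP) lies on the centre line of the jaws, within the pads' length; the fingertips stand 14 mm ahead of it and the grasp point (between the pads) lies 5 mm behind it; z points along the fingers, x is the direction in which the jaws open and shut, and the axes are right-handed (so a half turn about z gives the same grasp; the last joint's range is limited). The gripper opens to 85 mm and grips with 20 to 120 N. Pads are 22 mm wide; open, the fingers measure 114 mm over their backs; the gripper's body (76 mm by 85 mm) begins 54 mm behind the grasp point. The pads swing forward as they close: fully open they stand 13 mm farther back than shut.
Start: joints at [-1.294, 0.628, 0.038, 1.517, -0.027, 0.996, -0.02], TCP at [218.459, 612.204, 245.313] pointing down, gripper open.
Joint ranges: [-3.06, 3.06], [-0.37, 2.12], [-1.25, 1.32], [0.18, 2.47], [-1.1, 4.24], [0.23, 1.98], [-2.94, 2.94]. Speed limits (rad/s): [2.57, 2.57, 3.14, 3.14, 3.14, 3.14, 3.14].

### API

Orientations are given as [roll, pitch, yaw] about the fixed x, y, z axes, in that order (R = Rz(yaw) Ry(pitch) Rx(roll)).
In Python, from cell import ctrl gives the robot as it stands.
- The arm moves only by the tool send_rows, never from a script. Its argument "commands" is a list of rows, each a list of 5 numbers: the finger opening in mm, from 0 to 85.4, then the shift along the tool's x, y, z in mm, then the turn about the tool's z in degrees. In form: [[grip, x, y, z, roll], ...]. A call has 1 to 5 rows; each row is the pose to reach, as a shift and turn from the pose measured when the call began, along the tool's axes at that moment; what a row does not reach only later rows make up. A row lasts 1/10 s, in which the tool goes at most 50 mm and 8.59 degrees, less where a joint would pass 70% of its speed; a pose out of reach is approached as far as the arm can. A call with a gripper value outside its range is refused whole. The fingers move at their own pace and stop on an object; the grip force is fixed at half the most. Time passes only in rows, so rows that repeat a pose let the fingers close. It gives the time, the measured TCP pose, the force and the opening at its end, in the units of the state.
- ctrl.read_state(): the state, without advancing time (a new reading comes with each control period).
- ctrl.get_image(name): name is "scene" or "side" or "wrist"; returns the picture (384x512x3 uint8, red, green, blue); there is no depth.
- ctrl.camera_params(name): a dict with "fx", "fy", "cx", "cy" (pixels), "cam_to_world" (4x4, takes a point from camera to world coordinates). Camera axes: x right, y down, z forward; pixel columns grow to the right and rows downward; lengths in mm; the calibration is good to about 2 mm. A picture is of the moment at which its call begins: read the wrist's pose just before it. camera_params takes no time and is no camera call; for the wrist camera it gives the pose at the moment of the call.
- ctrl.finish_job(): hands the job in, once; it reports no verdict.
The state is a dict: "clock": time; "qpos": joint angles; "qd": joint speeds; "tau": joint torques, N m; "eef_pos": TCP position; "tool_rot": TCP orientation; "force": force on the tool from outside, world axes, zero at the start; "torque": the same for the moment, N m; "width": finger opening in mm.
Only numpy, scipy, OpenCV 4.12 (cv2) and the standard library are available. Lean on these libraries where they do the work, as an engineer would, in place of code of your own. Each camera call takes 0.05 s, during which the arm holds its last target.

## Working session

There is one attempt and no reset: what is moved stays moved. The work goes in short steps, Python scripts to look and compute and a tool call to move; the robot and the scene stay as the last step left them, time stands still between calls to the robot, and variables do not carry over. Pictures are saved under pics/ and viewed, and the job is handed in when it is done.

Besides the shell and the picture viewer there is one more tool, called after "Emit:" as a command line: name --pt "numbers of a row" for each row, then --argument value for the rest. send_rows: Moves the arm, as the interface text tells. Its arguments: {"type":"object","properties":{"commands":{"type":"array"}},"required":["commands"]}

```bash
mkdir -p pics; ls; python3 - <<'E'
from cell import ctrl
import cv2,numpy as np
s=ctrl.read_state();print(s)
for n in ["scene","side","wrist"]:
    p=ctrl.camera_params(n);print(n,p)
    cv2.imwrite(f"pics/{n}0.png",cv2.cvtColor(ctrl.get_image(n),cv2.COLOR_RGB2BGR))
E
```

```text
pics
{'clock': 0.0, 'qpos': array([-1.29379721,  0.6293227 ,  0.03841131,  1.5183927 , -0.02702988,
        0.99627009, -0.02002122]), 'qd': array([ 0.00107826, -0.00011656,  0.00078956,  0.00080342, -0.00114345,
       -0.00259735,  0.00035532]), 'tau': array([-7.54182065e-05, -5.63405299e+01,  1.22660749e+00, -1.93441916e+01,
        1.12560054e-02,  1.02124279e-02,  2.61059296e-05]), 'eef_pos': array([218.22708692, 611.63375325, 244.39576416]), 'tool_rot': array([-3.14157355e+00,  1.87639118e-03,  1.22798398e+00]), 'force': array([-0.48473964,  0.41459019, -0.72380263]), 'torque': array([ 0.01310117,  0.02402874, -0.05643721]), 'width': 85.28855415947137}
scene {'fx': 362.4857291921259, 'fy': 362.4857291921259, 'cx': 258.0978504175289, 'cy': 192.61048555300795, 'cam_to_world': array([[-4.22808469e-01,  7.42280419e-01, -5.19858422e-01,
         1.05135794e+03],
       [ 9.06155182e-01,  3.39484780e-01, -2.52255565e-01,
         3.09939368e+02],
       [-1.07603444e-02, -5.77728192e-01, -8.16158288e-01,
         8.46853345e+02],
       [ 0.00000000e+00,  0.00000000e+00,  0.00000000e
[... 264 characters left out ...]
1, -5.33307823e-01,  8.35648741e-01,
        -1.22287670e+03],
       [ 7.12859712e-03, -8.43447741e-01, -5.37163933e-01,
         8.74674302e+02],
       [ 0.00000000e+00,  0.00000000e+00,  0.00000000e+00,
         1.00000000e+00]])}
wrist {'fx': 328.8581028731029, 'fy': 328.8581028731029, 'cx': 258.0465364296818, 'cy': 193.29402936538716, 'cam_to_world': array([[ 3.36482445e-01,  9.02085994e-01,  2.70222915e-01,
         1.47753287e+02],
       [ 9.41686792e-01, -3.21612383e-01, -9.89518142e-02,
         6.35659192e+02],
       [-2.35600978e-03,  2.87760899e-01, -9.57699386e-01,
         3.73115344e+02],
       [ 0.00000000e+00,  0.00000000e+00,  0.00000000e+00,
         1.00000000e+00]])}
```

View pics/scene0.png

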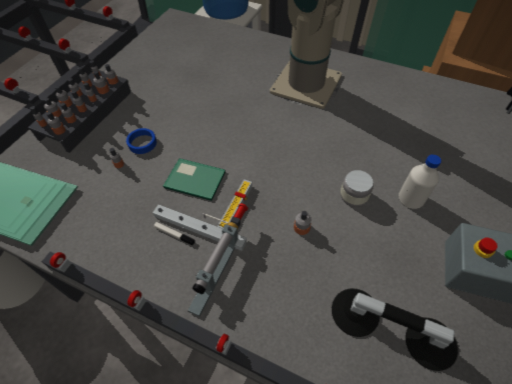

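View pics/side0.png

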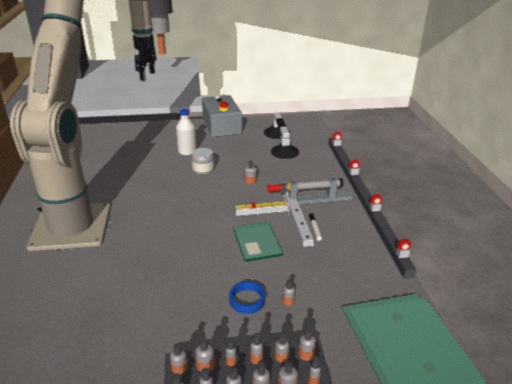

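View pics/wrist0.png

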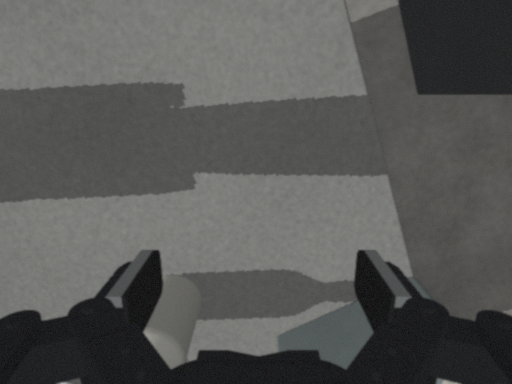

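The scene view has the pane at about (195,178), the stop corner near (222,232), the grip near (237,213) and the cursor near (240,195). I'll enlarge that area.

```bash
cat > h.py <<'E'
from cell import ctrl
import cv2,numpy as np
def ray(p,u,v):
    d=np.array([(u-p['cx'])/p['fx'],(v-p['cy'])/p['fy'],1.0]);T=np.array(p['cam_to_world'])
    return T[:3,3],T[:3,:3]@d
def onz(p,u,v,z):
    o,d=ray(p,u,v);return o+d*(z-o[2])/d[2]
def proj(p,X):
    T=np.array(p['cam_to_world']);c=T[:3,:3].T@(np.asarray(X,float)-T[:3,3])
    return p['fx']*c[0]/c[2]+p['cx'],p['fy']*c[1]/c[2]+p['cy']
def snap(n,name):
    p=ctrl.camera_params(n);im=cv2.cvtColor(ctrl.get_image(n),cv2.COLOR_RGB2BGR)
    cv2.imwrite(f"pics/{name}.png",im);return p,im
E
python3 - <<'E'
import cv2
from h import *
im=cv2.imread("pics/scene0.png");cv2.imwrite("pics/scene0z.png",cv2.resize(im[130:310,100:340],None,fx=3.3,fy=3.3,interpolation=cv2.INTER_CUBIC))
im=cv2.imread("pics/side0.png");cv2.imwrite("pics/side0z.png",cv2.resize(im[150:320,200:370],None,fx=3.5,fy=3.5,interpolation=cv2.INTER_CUBIC))
p=ctrl.camera_params("scene")
for n,u,v,z in [("corner",222,236,22),("farR",155,208,22),("grip",238,214,60),("cursor",240,195,26),("pane",195,178,10),("bitS",117,162,10),("tape",141,140,0),("bitL",302,230,5),("sideEnd",247,183,22)]: print(n,onz(p,u,v,z).round())
E
```

```text
corner [689.  28.  22.]
farR [ 689. -178.   22.]
grip [632.  48.  60.]
cursor [557.  14.  26.]
pane [ 548. -138.   10.]
bitS [ 593. -385.   10.]
tape [ 481. -381.   -0.]
bitL [577. 207.   5.]
sideEnd [509.  12.  22.]
```

View pics/scene0z.png

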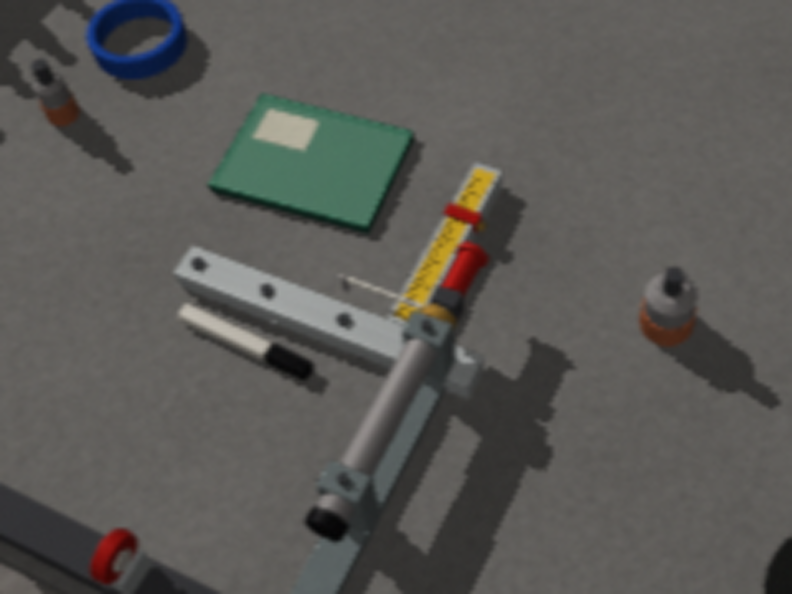

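View pics/side0z.png

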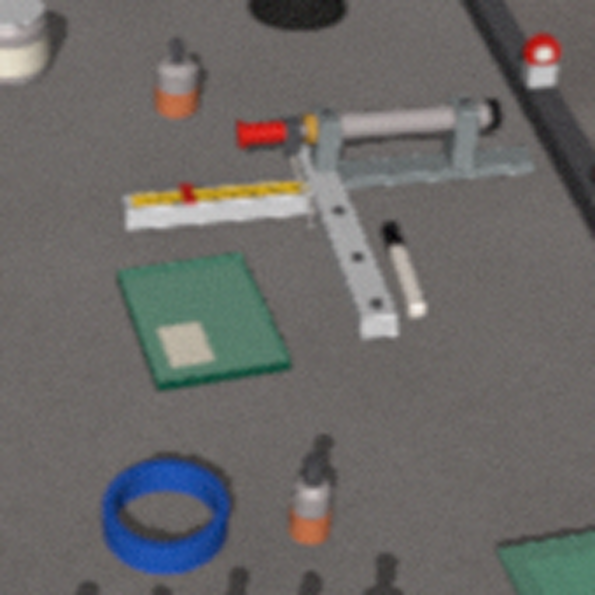

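```bash
python3 - <<'E'
from h import *
p=ctrl.camera_params("scene");q=ctrl.camera_params("side")
def a(n,u,v,z): print(n,onz(p,u/3.3+100,v/3.3+130,z).round(1))
def b(n,u,v,z): print(n,onz(q,u/3.5+200,v/3.5+150,z).round(1))
a("farR",193,247,22);a("far2",395,318,22);a("sideend",474,166,22);a("cursor",463,214,26)
for c in [(262,93),(413,131),(368,230),(210,187)]: a("pane",*c,10)
b("sideend",125,200,22);b("cornerside",308,196,22);b("far",360,318,22);b("cursor",188,192,26)
for c in [(118,270),(240,253),(290,363),(158,385)]: b("pane",*c,10)
E
```

```text
farR [ 676.3 -175.3   22. ]
far2 [665.9   9.3  22. ]
sideend [504.1  -0.8  22. ]
cursor [555.8  14.7  26. ]
pane [ 501.6 -220.7   10. ]
pane [483.5 -72.7  10. ]
pane [594.5 -56.9  10. ]
pane [ 612.2 -204.3   10. ]
sideend [501.3   3.9  22. ]
cornerside [664.4  -9.7  22. ]
far [ 673.6 -185.6   22. ]
cursor [557.8   3.8  26. ]
pane [486.8 -82.1  10. ]
pane [593.6 -70.8  10. ]
pane [ 610.4 -219.7   10. ]
pane [ 504.  -232.9   10. ]
```

```bash
cat >> h.py <<'E'
def delta(x,y,z,yaw):
    """needed tool-frame shift and turn to the target with tool pointing down"""
    from scipy.spatial.transform import Rotation as R
    s=ctrl.read_state();Rt=R.from_euler('xyz',s['tool_rot']).as_matrix()
    d=Rt.T@(np.array([x,y,z])-s['eef_pos'])
    t=-np.degrees((yaw-s['tool_rot'][2]+np.pi)%(2*np.pi)-np.pi)
    print("t",round(s['clock'],2),"pos",s['eef_pos'].round(1),"rot",s['tool_rot'].round(3),"q",s['qpos'].round(2),"w",round(s['width'],1),"F",s['force'].round(1))
    print("shift",d.round(1),"turn",t.round(1))
E
python3 -c "
from h import *
delta(640,-60,300,-1.51)"
```

```text
t 0.15 pos [218.3 611.8 244.6] rot [-3.142e+00  1.000e-03  1.228e+00] q [-1.29  0.63  0.04  1.52 -0.03  1.   -0.02] w 85.1 F [ 0.3  0.1 -0.4]
shift [-491.   623.   -54.7] turn 156.9
```

Emit:
send_rows --pt "85 -490 625 -60 157" --pt "85 -490 625 -60 157" --pt "85 -490 625 -60 157" --pt "85 -490 625 -60 157" --pt "85 -490 625 -60 157"

```text
clock: 0.65
eef_pos: [352.1, 399.5, 264.2]
tool_rot: [3.141, -0.0, 0.472]
force: [1.4, 0.6, 0.7]
width: 84.8
```

```bash
python3 -c "
from h import *
delta(640,-60,300,-1.51)"
```

```text
t 0.65 pos [352.1 399.5 264.2] rot [ 3.141 -0.     0.472] q [-1.08  0.45  0.26  1.83 -0.14  0.89 -0.28] w 84.8 F [1.4 0.6 0.7]
shift [ 47.5 540.2 -35.5] turn 113.6
```

Emit:
send_rows --pt "85 48 540 -35 114" --pt "85 48 540 -35 114" --pt "85 48 540 -35 114" --pt "85 48 540 -35 114" --pt "85 48 540 -35 114"

```text
clock: 1.15
eef_pos: [484.5, 188.3, 280.6]
tool_rot: [-3.142, -0.0, -0.278]
force: [0.8, -0.1, 0.5]
width: 85.2
```

```bash
python3 -c "
from h import *
delta(640,-60,300,-1.51)"
```

```text
t 1.15 pos [484.5 188.3 280.6] rot [-3.142 -0.    -0.278] q [-0.77  0.44  0.5   1.84 -0.25  0.93 -0.44] w 85.2 F [ 0.8 -0.1  0.5]
shift [217.6 196.1 -19.4] turn 70.6
```

Emit:
send_rows --pt "85 218 196 -19 70.6" --pt "85 218 196 -19 70.6" --pt "85 218 196 -19 70.6" --pt "85 218 196 -19 70.6" --pt "85 218 196 -19 70.6"

```text
clock: 1.65
eef_pos: [617.0, -23.0, 296.6]
tool_rot: [-3.141, 0.0, -1.028]
force: [-0.2, 0.9, -0.2]
width: 85.2
```

```bash
python3 -c "
from h import *
delta(640,-60,300,-1.51)"
```

```text
t 1.65 pos [617.  -23.  296.6] rot [-3.141  0.    -1.028] q [-0.41  0.61  0.69  1.56 -0.42  1.12 -0.65] w 85.2 F [-0.2  0.9 -0.2]
shift [43.6 -0.5 -3.4] turn 27.6
```

Emit:
send_rows --pt "85 43 0 -3 27.6" --pt "85 43 0 -3 27.6" --pt "85 43 0 -3 27.6" --pt "85 43 0 -3 27.6" --pt "85 43 0 -3 27.6"

```text
clock: 2.15
eef_pos: [639.1, -59.6, 299.0]
tool_rot: [3.14, 0.0, -1.509]
force: [-0.3, -0.4, 0.1]
width: 85.0
```

```bash
python3 -c "
from h import *
delta(640,-60,300,-1.51)
p,im=snap('wrist','w1')
np.save('w1.npy',p,allow_pickle=True)
cv2.imwrite('pics/w1z.png',cv2.resize(im,None,fx=1.5,fy=1.5,interpolation=cv2.INTER_CUBIC))"
```

```text
t 2.15 pos [639.1 -59.6 299. ] rot [ 3.14   0.    -1.509] q [-0.39  0.69  0.81  1.49 -0.52  1.19 -1.01] w 85.0 F [-0.3 -0.4  0.1]
shift [ 0.4 -0.9 -1. ] turn 0.0
```

View pics/w1z.png

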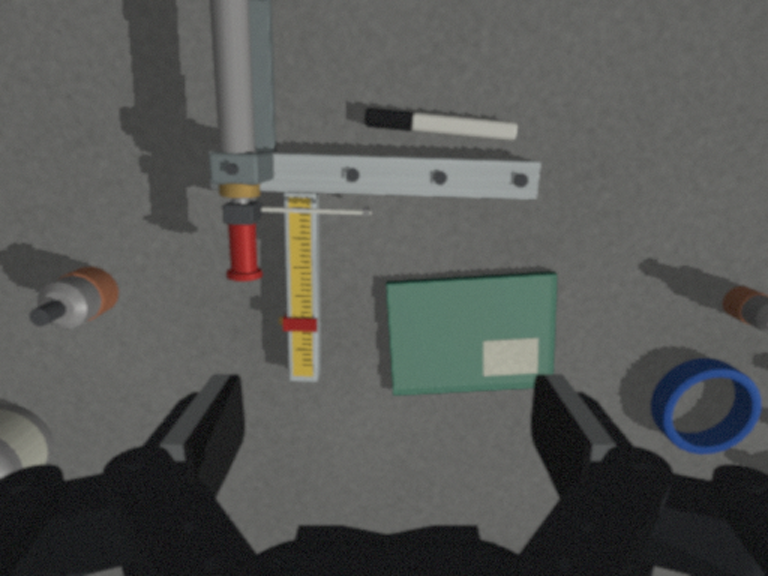

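The wrist view shows everything: the far stop's near edge runs (275,190)–(538,199), the side stop's inner edge x≈319, the cursor is at (300,324), the grip at (243,247), and the pane spans (388,275)–(556,392). All positions are at 1.5x. Next I'll measure them accurately.

```bash
cat > meas.py <<'E'
from h import *
def meas(p,im,pane=True):
    hsv=cv2.cvtColor(im,cv2.COLOR_BGR2HSV)
    g=im.astype(int)
    red=((hsv[...,0]<8)|(hsv[...,0]>172))&(hsv[...,1]>150)&(hsv[...,2]>60)
    n,l,st,ce=cv2.connectedComponentsWithStats(red.astype(np.uint8))
    for i in range(1,n):
        if st[i,4]>40: print("red",st[i],ce[i].round(1),"z26",onz(p,*ce[i],26).round(1),"z60",onz(p,*ce[i],60).round(1))
    gr=((hsv[...,0]>65)&(hsv[...,0]<95)&(hsv[...,1]>75)).astype(np.uint8)
    gr=cv2.morphologyEx(gr,cv2.MORPH_CLOSE,np.ones((25,25)))
    n,l,st,ce=cv2.connectedComponentsWithStats(gr)
    i=1+np.argmax(st[1:,4]);c,_=cv2.findContours((l==i).astype(np.uint8),0,2)
    c=max(c,key=cv2.contourArea)
    print("pane area",st[i])
    w=np.array([onz(p,*q[0],10)[:2] for q in c],np.float32)
    r=cv2.minAreaRect(w);b=cv2.boxPoints(r);print("pane rect",r,"\n",b.round(1))
if __name__=="__main__":
    import sys
    p=np.load('w1.npy',allow_pickle=True).item();im=cv2.imread('pics/w1.png')
    meas(p,im)
    f=lambda n,u,v,z:print(n,(lambda e:e.round(1))(onz(p,u/1.5-.2,v/1.5-.2,z)))
    f("farA",275,190,22);f("farB",538,199,22);f("sideA",319,195,22);f("sideB",318.5,380,22)
    f("sideLb",291,380,22);f("needle",370,212,16);f("head arm",262,210,37);f("gripNear",243,278,60)
    f("bitS",735,300,0);f("tape",706,413,12)
E
python3 meas.py
```

```text
red [152 150  22  37 624] [162.  168.5] z26 [614.6  58.   26. ] z60 [622.8  48.3  60. ]
red [188 212  22   9 168] [198.9 215.9] z26 [554.3  11.4  26. ] z60 [567.6   5.7  60. ]
pane area [    0   182   512   202 22244]
pane rect ((433.4488525390625, -69.27536010742188), (333.9783020019531, 821.0473022460938), 3.481555700302124) 
 [[ 241.8  330.3]
 [ 291.7 -489.2]
 [ 625.1 -468.9]
 [ 575.2  350.6]]
farA [667.5  32.3  22. ]
farB [ 673.4 -181.2   22. ]
sideA [665.7  -3.4  22. ]
sideB [499.6  -6.4  22. ]
sideLb [498.1  18.5  22. ]
needle [653.6 -45.2  16. ]
head arm [652.9  39.3  37. ]
gripNear [603.  49.  60.]
bitS [ 591.9 -380.8    0. ]
tape [ 482.1 -374.1   12. ]
```

```bash
cat > m2.py <<'E'
from h import *
p=np.load('w1.npy',allow_pickle=True).item();im=cv2.imread('pics/w1.png')
g=cv2.GaussianBlur(cv2.cvtColor(im,cv2.COLOR_BGR2GRAY),(3,3),0).astype(float)
def sub(prof):
    d=np.abs(np.diff(prof));k=int(d.argmax())
    if 0<k<len(d)-1:
        a,b,c=d[k-1:k+2];k=k+.5*(a-c)/(a-2*b+c+1e-9)
    return k+.5
def edgeH(u0,v0,u1,v1,z,r=4):
    P=[]
    for u in np.arange(round(u0),round(u1)):
        v=v0+(v1-v0)*(u-u0)/(u1-u0);a=int(round(v))-r
        P.append(onz(p,u,a+sub(g[a:a+2*r+1,int(u)]),z)[:2])
    return np.array(P,np.float32)
def edgeV(u0,v0,u1,v1,z,r=4):
    P=[]
    for v in np.arange(round(v0),round(v1)):
        u=u0+(u1-u0)*(v-v0)/(v1-v0);a=int(round(u))-r
        P.append(onz(p,a+sub(g[int(v),a:a+2*r+1]),v,z)[:2])
    return np.array(P,np.float32)
def fit(P):
    l=cv2.fitLine(P,cv2.DIST_HUBER,0,.01,.01).ravel();n=np.array([-l[1],l[0]])
    return l,np.abs((P-l[2:])@n).mean()
F,e1=fit(edgeH(225,128.2,355,132.3,22));S,e2=fit(edgeV(212,140,211.7,250,22))
S2,e3=fit(edgeV(195,240,194,250,22))
for n,L,e in(("far",F,e1),("side",S,e2)): print(n,L.round(4),"yaw",np.arctan(L[1]/L[0]) if n=="side" else np.arctan(-L[0]/L[1]),e)
A=np.array([[F[0],-S[0]],[F[1],-S[1]]]);t=np.linalg.solve(A,S[2:]-F[2:]);print("corner",F[2:]+t[0]*F[:2])
hsv=cv2.cvtColor(im,cv2.COLOR_BGR2HSV);print(hsv[220,300],hsv[350,250],hsv[100,300])
m=((hsv[...,0]>65)&(hsv[...,0]<95)&(hsv[...,1]>80)&(hsv[...,2]>60)).astype(np.uint8)
m[:,:230]=0;m[:170]=0;m[280:]=0;m[:,400:]=0
m=cv2.morphologyEx(m,cv2.MORPH_CLOSE,np.ones((5,5)))
c,_=cv2.findContours(m,0,2);c=max(c,key=cv2.contourArea);h=cv2.convexHull(c)
w=np.array([onz(p,*q[0],10)[:2] for q in h],np.float32);r=cv2.minAreaRect(w);print(r,cv2.boxPoints(r).round(1))
E
python3 m2.py
```

```text
far [ 2.970000e-02 -9.996000e-01  6.710389e+02 -1.034089e+02] yaw 0.029697971 0.14413723
side [ 9.994000e-01  3.500000e-02  5.788141e+02 -4.373100e+00] yaw 0.035056792 0.53192157
corner [668.0039     -1.2451172]
[ 75  69 122] [ 30   5 103] [30  7 70]
((493.3918151855469, -141.32034301757812), (5.140435695648193, 129.80914306640625), 7.040736198425293) [[ 482.9  -77.2]
 [ 498.8 -206.1]
 [ 503.9 -205.4]
 [ 488.   -76.6]]
```

```bash
sed -i 's/\[...,1\]>80/[...,1]>40/' m2.py; python3 m2.py
```

```text
far [ 2.970000e-02 -9.996000e-01  6.710389e+02 -1.034089e+02] yaw 0.029697971 0.14413723
side [ 9.994000e-01  3.500000e-02  5.788141e+02 -4.373100e+00] yaw 0.035056792 0.53192157
corner [668.0039     -1.2451172]
[ 75  69 122] [ 30   5 103] [30  7 70]
((545.8063354492188, -143.04864501953125), (112.43878936767578, 151.6981201171875), 7.155519962310791) [[ 480.6  -74.8]
 [ 499.5 -225.3]
 [ 611.  -211.3]
 [ 592.1  -60.8]]
```

```bash
python3 -c "
from h import *
delta(450,-146,120,-1.54)"
```

```text
t 2.2 pos [639.1 -59.6 299.2] rot [ 3.141  0.    -1.508] q [-0.39  0.69  0.81  1.49 -0.52  1.19 -1.01] w 85.1 F [0.5 0.5 0. ]
shift [ 74.5 194.  179.3] turn 1.8
```

Emit:
send_rows --pt "80 74 194 179 1.8" --pt "80 74 194 179 1.8" --pt "80 74 194 179 1.8" --pt "80 74 194 179 1.8" --pt "80 74 194 179 1.8"

```text
clock: 2.7
eef_pos: [465.6, -137.9, 135.6]
tool_rot: [3.141, -0.001, -1.537]
force: [1.1, -0.1, -1.1]
width: 80.0
```

```bash
python3 -c "
from h import *
delta(450,-146,25,-1.54)"
```

```text
t 2.7 pos [ 465.6 -137.9  135.6] rot [ 3.141e+00 -1.000e-03 -1.537e+00] q [-0.2   0.66  0.65  2.08 -0.7   0.62 -0.6 ] w 80.0 F [ 1.1 -0.1 -1.1]
shift [  7.5  15.8 110.6] turn 0.2
```

Emit:
send_rows --pt "80 8 16 20 0" --pt "80 8 16 60 0" --pt "80 8 16 90 0" --pt "80 8 16 108 0" --pt "80 8 16 110 0"

```text
clock: 3.2
eef_pos: [448.9, -146.0, 24.1]
tool_rot: [3.139, 0.001, -1.536]
force: [0.2, -0.2, 0.6]
width: 80.2
```

```bash
python3 -c "
from h import *
delta(450,-146,10,-1.54)
p,im=snap('side','s2');cv2.imwrite('pics/s2z.png',cv2.resize(im[130:330,170:380],None,fx=3.5,fy=3,interpolation=cv2.INTER_CUBIC))
p,im=snap('wrist','w2')"
```

```text
t 3.2 pos [ 448.9 -146.    24.1] rot [ 3.139e+00  1.000e-03 -1.536e+00] q [ 0.02  0.82  0.36  2.16 -0.93  0.33 -0.36] w 80.2 F [ 0.2 -0.2  0.6]
shift [ 0.  -1.1 14.1] turn 0.2
```

View pics/s2z.png

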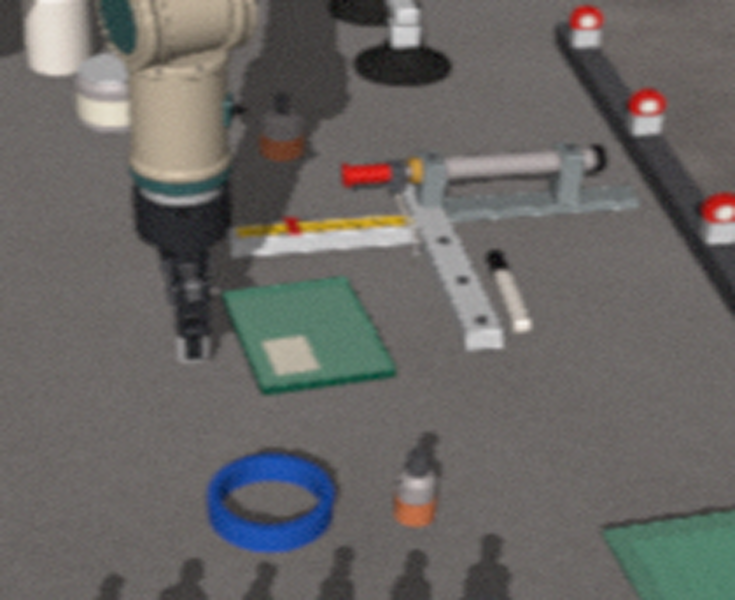

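View pics/w2.png

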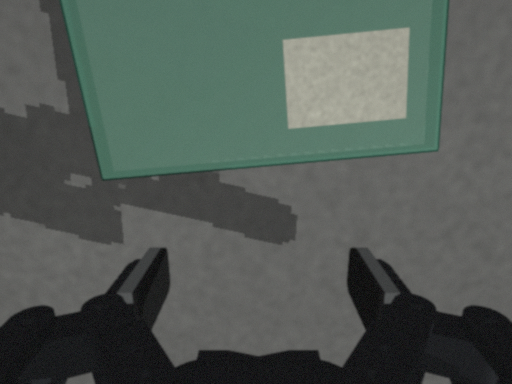

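```bash
python3 -c "
from h import *
p=ctrl.camera_params('side')
o,d=ray(p,225.7,249.3)
for y in (-190,-200): print(o+d*(y-o[1])/d[1])
p=ctrl.camera_params('wrist')
for z in (5,15,25): print(proj(p,[449+11,-146-40,z]),proj(p,[449,-146-40,z]))
"
```

```text
[ 454.60858488 -190.           17.21151134]
[ 454.04057515 -200.           25.5132069 ]
(np.float64(337.16950697207847), np.float64(228.56956868532944)) (np.float64(334.8957375997584), np.float64(248.943993923147))
(np.float64(342.1827577258498), np.float64(237.05432077318426)) (np.float64(339.6656650963394), np.float64(258.51483273948446))
(np.float64(347.87166021795485), np.float64(246.68258986807842)) (np.float64(345.06441121643695), np.float64(269.34739339429876))
```

Emit:
send_rows --pt "80 0 -5 3 0" --pt "80 0 -10 7 0" --pt "80 0 -10 9 0" --pt "80 0 -10 9 0"

```text
clock: 3.7
eef_pos: [460.3, -146.1, 16.8]
tool_rot: [-3.141, -0.0, -1.536]
force: [0.1, 0.5, -0.5]
width: 79.8
```

Emit:
send_rows --pt "80 0 0 3 0" --pt "80 0 0 6 0" --pt "80 0 0 9 0" --pt "80 0 0 9 0"

```text
clock: 4.1
eef_pos: [459.9, -146.0, 7.4]
tool_rot: [3.141, -0.0, -1.536]
force: [0.5, -0.5, 0.1]
width: 80.0
```

```bash
python3 -c "
from h import *
delta(549,-143,8,-1.54)
p,im=snap('wrist','w3')"
```

```text
t 4.1 pos [ 459.9 -146.     7.4] rot [ 3.141 -0.    -1.536] q [ 0.03  0.85  0.34  2.13 -0.96  0.31 -0.35] w 80.0 F [ 0.5 -0.5  0.1]
shift [  0.1 -89.1  -0.7] turn 0.2
```

View pics/w3.png

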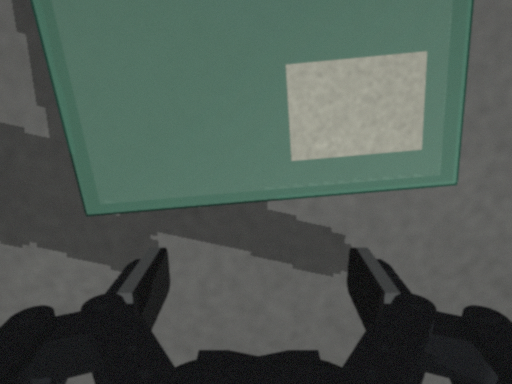

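Emit:
send_rows --pt "80 0 -6 0 0" --pt "80 0 -13 0 0" --pt "80 0 -20 0 0" --pt "80 0 -27 0 0" --pt "80 0 -34 0 0"

```text
clock: 4.65
eef_pos: [494.1, -144.4, 7.4]
tool_rot: [3.14, 0.0, -1.535]
force: [-1.8, 1.0, 0.0]
width: 80.0
```

```bash
python3 -c "
from h import *
delta(549,-143,8,-1.54)
p,im=snap('wrist','w4')"
```

```text
t 4.65 pos [ 494.1 -144.4    7.4] rot [ 3.14   0.    -1.535] q [-0.04  0.88  0.41  2.05 -0.92  0.4  -0.42] w 80.0 F [-1.8  1.   0. ]
shift [  0.6 -54.9  -0.7] turn 0.3
```

View pics/w4.png

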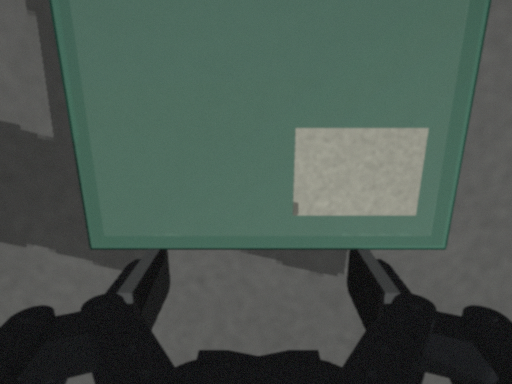

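```bash
python3 -c "
from h import *
p=ctrl.camera_params('wrist')
for u in (93,446): print(onz(p,u,248,10))"
```

```text
[503.2208171  -75.59956785  10.        ]
[ 508.45102366 -224.29073768   10.        ]
```

Emit:
send_rows --pt "80 0 -7 0 0" --pt "80 0 -14 0 0" --pt "80 0 -21 0 0" --pt "80 0 -28 0 0" --pt "80 0 -35 0 0"

```text
clock: 5.2
eef_pos: [531.5, -143.3, 7.4]
tool_rot: [-3.141, -0.001, -1.535]
force: [-1.6, 0.1, -0.5]
width: 80.1
```

```bash
python3 -c "
from h import *
delta(549,-143,8,-1.54)"
```

```text
t 5.2 pos [ 531.5 -143.3    7.4] rot [-3.141e+00 -1.000e-03 -1.535e+00] q [-0.08  0.92  0.47  1.95 -0.88  0.48 -0.5 ] w 80.1 F [-1.6  0.1 -0.5]
shift [  0.3 -17.5  -0.6] turn 0.3
```

Emit:
send_rows --pt "80 0 -4 0 0" --pt "80 0 -8 0 0" --pt "80 0 -12 0 0" --pt "80 0 -15 0 0" --pt "80 0 -17 0 0"

```text
clock: 5.7
eef_pos: [548.7, -142.6, 7.4]
tool_rot: [-3.141, -0.001, -1.535]
force: [-1.9, -0.4, -0.1]
width: 80.2
```

Emit:
send_rows --pt "80 0 -1 0 0" --pt "80 0 -2 0 0" --pt "80 0 -3 0 0" --pt "80 0 -4 0 0" --pt "80 0 -4 0 0"

```text
clock: 6.2
eef_pos: [552.5, -142.5, 7.4]
tool_rot: [-3.141, -0.001, -1.535]
force: [-2.6, -0.2, 0.2]
width: 80.3
```

```bash
python3 -c "
from h import *
delta(551,-143,8,-1.54)"
```

```text
t 6.2 pos [ 552.5 -142.5    7.4] rot [-3.141e+00 -1.000e-03 -1.535e+00] q [-0.1   0.94  0.5   1.9  -0.86  0.53 -0.54] w 80.3 F [-2.6 -0.2  0.2]
shift [ 0.5  1.5 -0.6] turn 0.3
```

Not touching yet (force about 2 N, sliding only). I'll push on in 1 mm steps.

Emit:
send_rows --pt "80 0 -1 0 0" --pt "80 0 -2 0 0" --pt "80 0 -3 0 0"

```text
clock: 6.5
eef_pos: [552.7, -142.5, 7.2]
tool_rot: [3.137, 0.001, -1.535]
force: [-9.7, -0.2, 5.0]
width: 80.3
```

```bash
python3 -c "
from h import *
delta(551,-143,8,-1.54)
p,im=snap('wrist','w5')
p,im=snap('side','s5');cv2.imwrite('pics/s5z.png',cv2.resize(im[170:270,220:340],None,fx=6,fy=6,interpolation=cv2.INTER_CUBIC))"
```

```text
t 6.5 pos [ 552.7 -142.5    7.2] rot [ 3.137e+00  1.000e-03 -1.535e+00] q [-0.1   0.94  0.5   1.89 -0.86  0.54 -0.55] w 80.3 F [-9.7 -0.2  5. ]
shift [ 0.4  1.7 -0.8] turn 0.3
```

View pics/s5z.png

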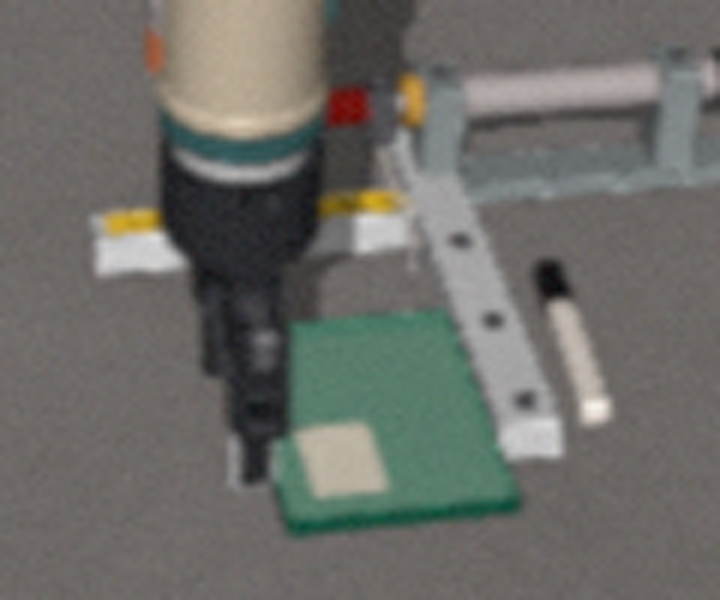

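View pics/w5.png

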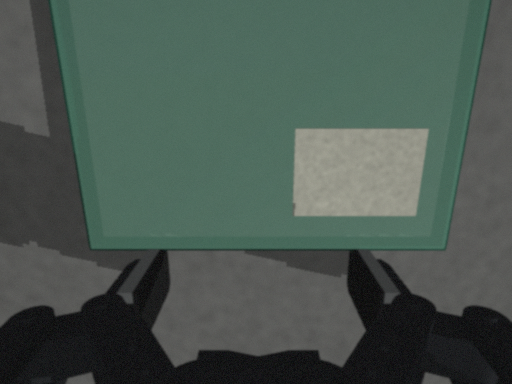

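Emit:
send_rows --pt "80 0 -4 0 0" --pt "80 0 -4 0 0" --pt "80 0 5 0 0" --pt "80 0 15 0 0" --pt "80 0 18 -20 0"

```text
clock: 7.1
eef_pos: [532.7, -142.6, 26.0]
tool_rot: [3.134, 0.002, -1.536]
force: [0.4, 0.3, -0.3]
width: 80.0
```

```bash
python3 -c "
from h import *
delta(615,-243,120,0.031)"
```

```text
t 7.1 pos [ 532.7 -142.6   26. ] rot [ 3.134e+00  2.000e-03 -1.536e+00] q [-0.11  0.9   0.51  1.94 -0.84  0.54 -0.54] w 80.0 F [ 0.4  0.3 -0.3]
shift [103.  -78.  -94.8] turn -89.8
```

Emit:
send_rows --pt "64 0 0 -40 0" --pt "64 30 -30 -80 -10" --pt "64 103 -78 -95 -30" --pt "64 103 -78 -95 -89" --pt "64 103 -78 -95 -89"

```text
clock: 7.6
eef_pos: [619.0, -251.0, 123.2]
tool_rot: [3.139, -0.007, -0.934]
force: [-1.1, 0.3, 0.3]
width: 64.2
```

```bash
python3 -c "
from h import *
delta(615,-243,120,0.031)"
```

```text
t 7.6 pos [ 619.  -251.   123.2] rot [ 3.139 -0.007 -0.934] q [ 0.06  0.85  0.51  1.58 -0.51  0.84 -0.17] w 64.2 F [-1.1  0.3  0.3]
shift [-8.9 -1.6  3.2] turn -55.3
```

Emit:
send_rows --pt "64 -9 -2 3 -55.3" --pt "64 -9 -2 3 -55.3" --pt "64 -9 -2 3 -55.3" --pt "64 -9 -2 3 -55.3" --pt "64 -9 -2 3 -55.3"

```text
clock: 8.1
eef_pos: [615.8, -242.5, 120.4]
tool_rot: [3.136, -0.002, -0.18]
force: [0.1, 0.6, -0.2]
width: 63.8
```

Emit:
send_rows --pt "64 0 0 0 -13" --pt "64 0 0 0 -13" --pt "64 0 0 0 -13"

```text
clock: 8.4
eef_pos: [616.2, -242.6, 120.8]
tool_rot: [3.136, -0.003, 0.047]
force: [-0.5, 0.4, -0.3]
width: 64.0
```

```bash
python3 -c "
from h import *
delta(615,-243,20,0.031)
p,im=snap('wrist','w6')"
```

```text
t 8.4 pos [ 616.2 -242.6  120.8] rot [ 3.136e+00 -3.000e-03  4.700e-02] q [ 0.19  0.8   0.24  1.6  -0.25  0.77  0.59] w 64.0 F [-0.5  0.4 -0.3]
shift [ -1.5  -0.2 100.8] turn 0.9
```

View pics/w6.png

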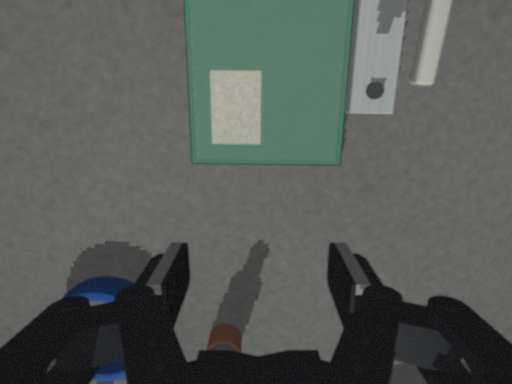

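```bash
python3 -c "
from h import *
p=ctrl.camera_params('wrist')
for u in (193,341): print(onz(p,u,164,10))
print(onz(p,348,113,22))"
```

```text
[ 565.68689472 -222.2778144    10.        ]
[ 675.09923272 -217.46567623   10.        ]
[ 672.44540251 -180.10237049   22.        ]
```

Emit:
send_rows --pt "64 -1.5 0 40 0.9" --pt "64 -1.5 0 80 0.9" --pt "64 -1.5 0 98 0.9" --pt "64 -1.5 0 104 0.9" --pt "64 -1.5 0 104 0.9"

```text
clock: 8.95
eef_pos: [615.1, -243.3, 16.6]
tool_rot: [3.136, -0.003, 0.029]
force: [-0.4, -0.4, -0.2]
width: 63.9
```

```bash
python3 -c "
from h import *
delta(615,-243,12,0.031)
p,im=snap('wrist','w7')
p,im=snap('side','s7');cv2.imwrite('pics/s7z.png',cv2.resize(im[170:320,220:340],None,fx=4,fy=4,interpolation=cv2.INTER_CUBIC))"
```

```text
t 8.95 pos [ 615.1 -243.3   16.6] rot [ 3.136e+00 -3.000e-03  2.900e-02] q [ 0.22  0.94  0.2   1.63 -0.29  0.59  0.6 ] w 63.9 F [-0.4 -0.4 -0.2]
shift [-0.1 -0.3  4.6] turn -0.1
```

View pics/s7z.png

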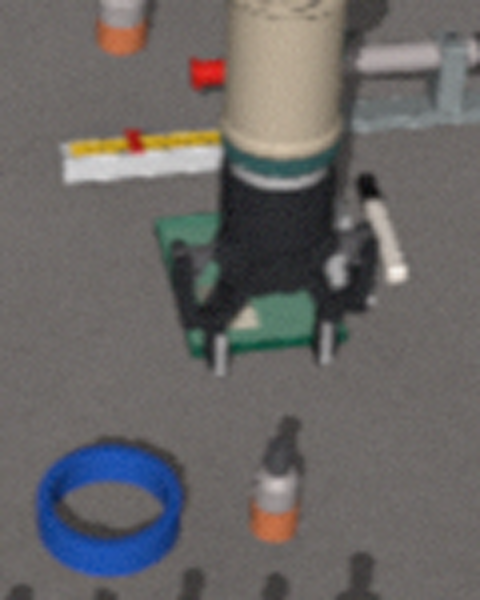

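View pics/w7.png

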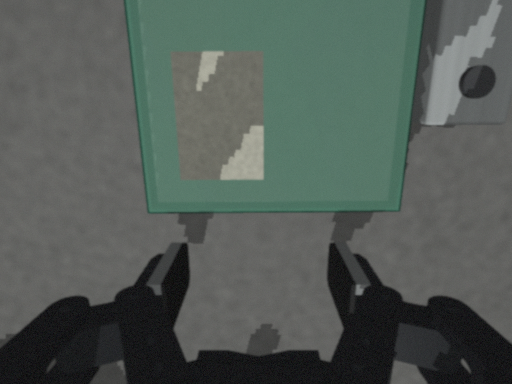

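Emit:
send_rows --pt "64 -3 0 2 0" --pt "64 -6 0 4 0" --pt "64 -6 0 6 0" --pt "64 -6 0 6 0"

```text
clock: 9.45
eef_pos: [610.0, -244.0, 12.3]
tool_rot: [3.135, -0.005, 0.028]
force: [-0.3, -0.4, 0.1]
width: 63.7
```

```bash
python3 -c "
from h import *
delta(613,-165,11,0.031)"
```

```text
t 9.45 pos [ 610.  -244.    12.3] rot [ 3.135 -0.005  0.028] q [ 0.22  0.94  0.2   1.65 -0.29  0.57  0.61] w 63.7 F [-0.3 -0.4  0.1]
shift [  5.2 -78.9   0.9] turn -0.1
```

Emit:
send_rows --pt "64 0 -6 2 0" --pt "64 0 -13 2 0" --pt "64 0 -20 2 0" --pt "64 0 -26 2 0" --pt "64 0 -32 2 0"

```text
clock: 9.95
eef_pos: [608.9, -211.6, 10.0]
tool_rot: [3.135, -0.005, 0.029]
force: [-1.3, -1.4, -2.0]
width: 64.1
```

```bash
python3 -c "
from h import *
delta(613,-165,11,0.031)
p,im=snap('wrist','w8')"
```

```text
t 9.95 pos [ 608.9 -211.6   10. ] rot [ 3.135 -0.005  0.029] q [ 0.17  0.93  0.2   1.68 -0.3   0.55  0.58] w 64.1 F [-1.3 -1.4 -2. ]
shift [  5.4 -46.5  -1.2] turn -0.1
```

View pics/w8.png

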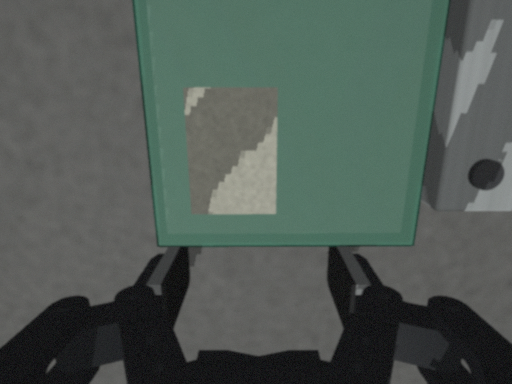

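Emit:
send_rows --pt "64 0 -6 0 0" --pt "64 0 -13 0 0" --pt "64 0 -20 0 0" --pt "64 0 -26 0 0" --pt "64 0 -32 0 0"

```text
clock: 10.5
eef_pos: [608.2, -177.9, 10.0]
tool_rot: [3.136, -0.005, 0.03]
force: [-0.7, -3.3, 1.3]
width: 64.0
```

Emit:
send_rows --pt "64 0 -4 0 0" --pt "64 0 -8 0 0" --pt "64 0 -11 0 0" --pt "64 0 -12 0 0"

```text
clock: 10.9
eef_pos: [607.8, -165.7, 10.0]
tool_rot: [3.136, -0.005, 0.03]
force: [-1.0, -4.0, 1.6]
width: 64.0
```

```bash
python3 -c "
from h import *
delta(613,-165,11,0.031)"
```

```text
t 10.9 pos [ 607.8 -165.7   10. ] rot [ 3.136 -0.005  0.03 ] q [ 0.1   0.92  0.2   1.73 -0.32  0.52  0.53] w 64.0 F [-1.  -4.   1.6]
shift [ 5.2 -0.6 -0.9] turn -0.0
```

Emit:
send_rows --pt "64 0 -1 0 0" --pt "64 0 -2 0 0" --pt "64 0 -3 0 0" --pt "64 0 -3 0 0"

```text
clock: 11.3
eef_pos: [607.6, -162.7, 10.0]
tool_rot: [3.136, -0.005, 0.03]
force: [-1.6, -2.3, 2.0]
width: 64.1
```

```bash
python3 -c "
from h import *
delta(613,-165,11,0.031)
p,im=snap('wrist','w9')
p,im=snap('scene','c9');cv2.imwrite('pics/c9z.png',cv2.resize(im[160:260,140:270],None,fx=6,fy=6,interpolation=cv2.INTER_CUBIC))"
```

```text
t 11.3 pos [ 607.6 -162.7   10. ] rot [ 3.136 -0.005  0.03 ] q [ 0.09  0.92  0.2   1.73 -0.32  0.52  0.53] w 64.1 F [-1.6 -2.3  2. ]
shift [ 5.3  2.5 -0.9] turn -0.0
```

View pics/w9.png

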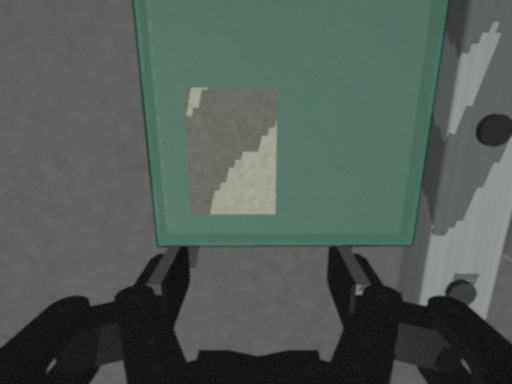

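View pics/c9z.png

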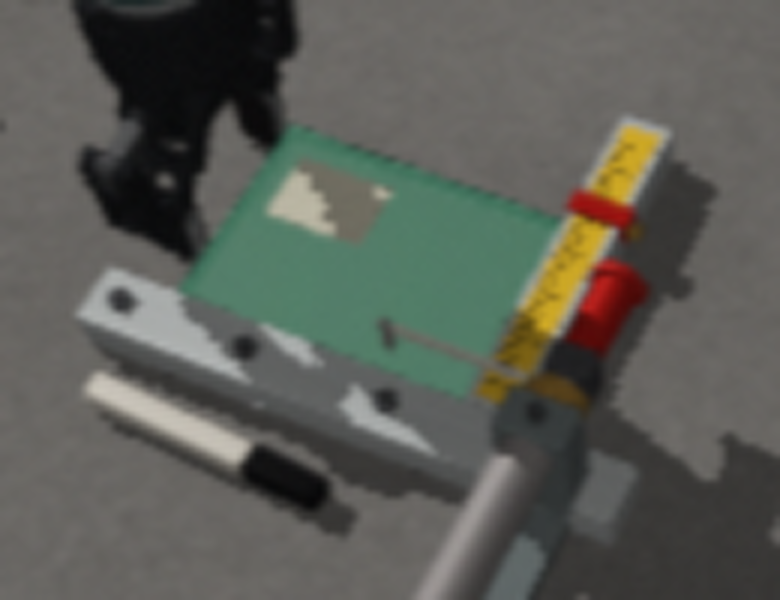

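Emit:
send_rows --pt "64 0 -1 0 0" --pt "64 0 -2 0 0" --pt "64 0 -3 0 0" --pt "64 0 -3 0 0"

```text
clock: 11.8
eef_pos: [607.7, -161.9, 10.1]
tool_rot: [3.133, -0.006, 0.029]
force: [-0.6, -7.1, -0.4]
width: 63.5
```

Emit:
send_rows --pt "64 0 -2 0 0" --pt "64 0 -3 0 0" --pt "64 0 -4 0 0" --pt "64 0 -4 0 0"

```text
clock: 12.2
eef_pos: [607.6, -161.8, 10.2]
tool_rot: [3.128, -0.007, 0.028]
force: [-0.3, -10.2, -1.4]
width: 64.3
```

```bash
python3 -c "
from h import *
delta(613,-165,11,0.031)
p,im=snap('wrist','w10')
p,im=snap('scene','c10');cv2.imwrite('pics/c10z.png',cv2.resize(im[160:260,140:270],None,fx=6,fy=6,interpolation=cv2.INTER_CUBIC))"
```

```text
t 12.2 pos [ 607.6 -161.8   10.2] rot [ 3.128 -0.007  0.028] q [ 0.08  0.92  0.21  1.74 -0.32  0.51  0.52] w 64.3 F [ -0.3 -10.2  -1.4]
shift [ 5.3  3.4 -0.7] turn -0.2
```

View pics/c10z.png

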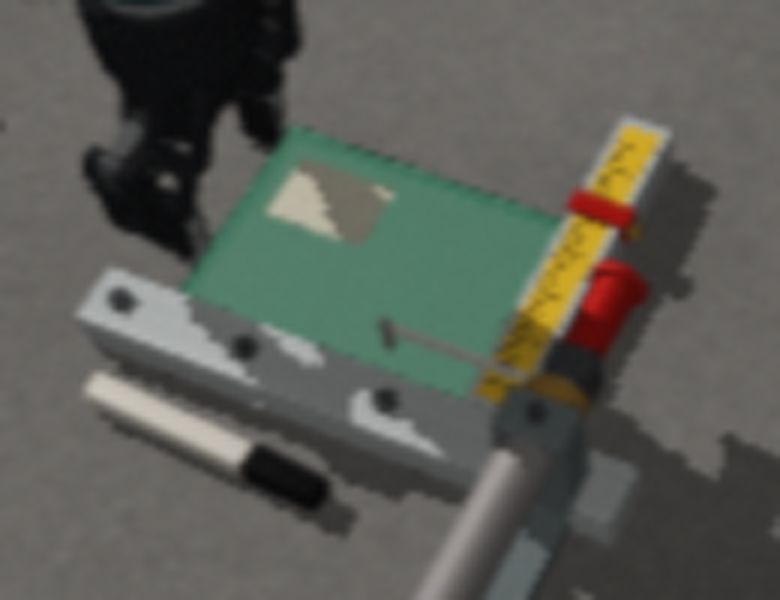

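Emit:
send_rows --pt "64 0 5 0 0" --pt "64 0 14 0 0" --pt "64 0 20 -10 0" --pt "64 0 20 -50 0" --pt "64 0 20 -100 0"

```text
clock: 12.8
eef_pos: [605.9, -179.8, 110.1]
tool_rot: [3.13, -0.003, 0.027]
force: [0.4, 1.2, 0.5]
width: 64.1
```

```bash
python3 -c "
from h import *
delta(600,-20,220,-1.54)"
```

```text
t 12.8 pos [ 605.9 -179.8  110.1] rot [ 3.13e+00 -3.00e-03  2.70e-02] q [ 0.08  0.78  0.26  1.69 -0.27  0.7   0.51] w 64.1 F [0.4 1.2 0.5]
shift [  -1.2 -158.6 -111.8] turn 89.8
```

Emit:
send_rows --pt "64 0 0 -60 9" --pt "64 -1 -159 -112 90" --pt "64 -1 -159 -112 90" --pt "64 -1 -159 -112 90" --pt "64 -1 -159 -112 90"

```text
clock: 13.3
eef_pos: [600.8, -12.5, 222.2]
tool_rot: [3.14, -0.008, -0.721]
force: [-0.4, 0.7, -1.1]
width: 64.0
```

```bash
python3 -c "
from h import *
delta(600,-20,220,-1.54)"
```

```text
t 13.3 pos [600.8 -12.5 222.2] rot [ 3.14  -0.008 -0.721] q [-0.37  0.64  0.57  1.7  -0.41  0.91 -0.37] w 64.0 F [-0.4  0.7 -1.1]
shift [4.3 6.2 2.2] turn 46.9
```

Emit:
send_rows --pt "64 4 6 2 47" --pt "64 4 6 2 47" --pt "64 4 6 2 47" --pt "64 4 6 2 47" --pt "64 4 6 2 47"

```text
clock: 13.8
eef_pos: [599.9, -18.8, 220.8]
tool_rot: [-3.137, -0.005, -1.477]
force: [0.3, -0.3, -0.2]
width: 64.2
```

Emit:
send_rows --pt "64 0 0 0 4.5" --pt "64 0 0 0 4.5" --pt "64 0 0 0 4.5"

```text
clock: 14.1
eef_pos: [599.9, -18.3, 221.1]
tool_rot: [-3.136, -0.004, -1.553]
force: [-0.3, -0.1, 0.3]
width: 63.8
```

```bash
python3 -c "
from h import *
delta(600,-20,220,-1.54)
p,im=snap('wrist','w11')
np.save('w11.npy',p,allow_pickle=True)
cv2.imwrite('pics/w11z.png',cv2.resize(im,None,fx=1.5,fy=1.5,interpolation=cv2.INTER_CUBIC))"
```

```text
t 14.1 pos [599.9 -18.3 221.1] rot [-3.136 -0.004 -1.553] q [-0.48  0.71  0.8   1.71 -0.59  0.98 -1.02] w 63.8 F [-0.3 -0.1  0.3]
shift [ 1.7 -0.1  1.1] turn -0.8
```

View pics/w11z.png

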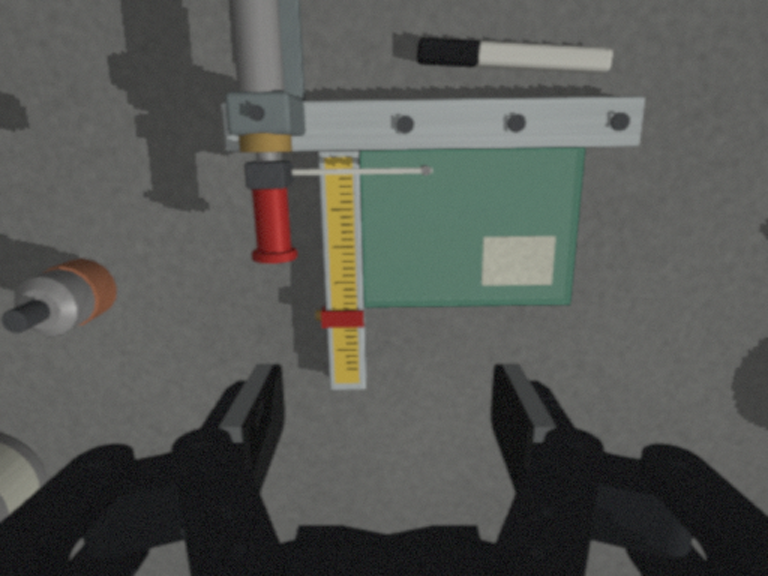

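```bash
cat > m3.py <<'E'
import m2
from m2 import *
p=np.load('w11.npy',allow_pickle=True).item();im=cv2.imread('pics/w11.png')
m2.p=p;m2.g=cv2.GaussianBlur(cv2.cvtColor(im,cv2.COLOR_BGR2GRAY),(3,3),0).astype(float)
k=1/1.5
F,_=fit(edgeH(310*k,151*k,635*k,146*k,22,3));S,_=fit(edgeV(361*k,165*k,365*k,380*k,22,3))
N,_=fit(edgeH(375*k,305.5*k,565*k,304*k,10,3));Rr,_=fit(edgeV(582.5*k,160*k,572*k,295*k,10,3))
for n,L in zip("FSNR",(F,S,N,Rr)):
    a=np.arctan2(L[1],L[0]);print(n,L.round(3),"ang",((a+np.pi/4)%(np.pi/2)-np.pi/4).round(4))
A=np.array([[F[0],-S[0]],[F[1],-S[1]]]);t=np.linalg.solve(A,S[2:]-F[2:]);C=F[2:]+t[0]*F[:2];print("corner",C)
y=np.arctan(-F[0]/F[1]);ex=np.array([np.cos(y),np.sin(y)]);ey=np.array([-ex[1],ex[0]])
print("pane near edge x'",(N[2:]-C)@ex,"right y'",(Rr[2:]-C)@ey)
hsv=cv2.cvtColor(im,cv2.COLOR_BGR2HSV)
red=(((hsv[...,0]<8)|(hsv[...,0]>172))&(hsv[...,1]>150)&(hsv[...,2]>60)).astype(np.uint8)
n,l,st,ce=cv2.connectedComponentsWithStats(red)
for i in range(1,n):
    if st[i,4]>60:
        for z in(26,60): 
            w=onz(p,*ce[i],z)[:2];print(st[i],z,w.round(1),"jig",((w-C)@ex).round(1),((w-C)@ey).round(1))
w=onz(p,360*k,172*k,39)[:2];print("arm",w,(w-C)@ex)
E
python3 m3.py | tail -12
```

```text
[ 592.1  -60.8]]
F [ 2.90000e-02 -1.00000e+00  6.70537e+02 -8.19540e+01] ang 0.029
S [ 9.99000e-01  3.40000e-02  5.78293e+02 -3.18000e+00] ang 0.0342
N [ 2.70000e-02 -1.00000e+00  5.62116e+02 -1.02017e+02] ang 0.0273
R [ 1.00000e+00  3.00000e-02  6.17574e+02 -1.50390e+02] ang 0.03
corner [ 6.6816376e+02 -1.0291290e-01]
pane near edge x' -108.95695 right y' -148.75768
[ 169  126   29   49 1094] 26 [617.9  55.9] jig -48.6 57.5
[ 169  126   29   49 1094] 60 [623.5  48.2] jig -43.2 49.6
[214 207  28  12 285] 26 [554.3  11. ] jig -113.5 14.4
[214 207  28  12 285] 60 [566.5   8. ] jig -101.4 11.1
arm [654.41577486  -2.44191187] -13.809998107800011
```

```bash
python3 -c "
from h import *
delta(628.5,48.8,110,-1.541)"
```

```text
t 14.15 pos [599.9 -18.5 221.1] rot [-3.136 -0.004 -1.554] q [-0.48  0.71  0.8   1.71 -0.59  0.98 -1.02] w 64.0 F [-0.2  0.3  0.6]
shift [-67.2 -29.2 111. ] turn -0.7
```

Emit:
send_rows --pt "60 -40 -20 30 -0.7" --pt "60 -67 -29 70 -0.7" --pt "60 -67 -29 111 -0.7" --pt "60 -67 -29 111 -0.7" --pt "60 -67 -29 111 -0.7"

```text
clock: 14.65
eef_pos: [628.2, 47.3, 110.6]
tool_rot: [-3.137, -0.005, -1.542]
force: [-0.4, 0.6, 0.4]
width: 60.1
```

```bash
python3 -c "
from h import *
delta(628.5,48.8,55,-1.541)
p,im=snap('wrist','w12')"
```

```text
t 14.65 pos [628.2  47.3 110.6] rot [-3.137 -0.005 -1.542] q [-0.51  0.87  0.69  1.71 -0.72  0.83 -1.04] w 60.1 F [-0.4  0.6  0.4]
shift [-1.7 -0.1 55.6] turn -0.1
```

View pics/w12.png

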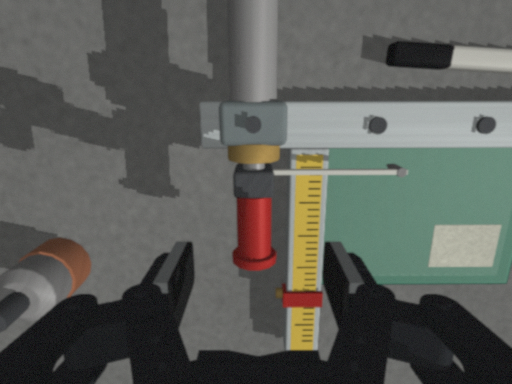

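Emit:
send_rows --pt "60 -2 0 20 0" --pt "60 -2 0 40 0" --pt "60 -2 0 52 0" --pt "60 -2 0 56 0" --pt "60 -2 0 56 0"

```text
clock: 15.2
eef_pos: [630.3, 47.9, 57.0]
tool_rot: [-3.133, -0.005, -1.544]
force: [0.2, 0.2, -0.9]
width: 60.4
```

```bash
python3 -c "
from h import *
delta(628.5,48.8,55,-1.541)
p,im=snap('wrist','w13')"
```

```text
t 15.2 pos [630.3  47.9  57. ] rot [-3.133 -0.005 -1.544] q [-0.48  0.94  0.63  1.72 -0.78  0.74 -0.99] w 60.4 F [ 0.2  0.2 -0.9]
shift [-1.   1.8  2. ] turn -0.1
```

View pics/w13.png

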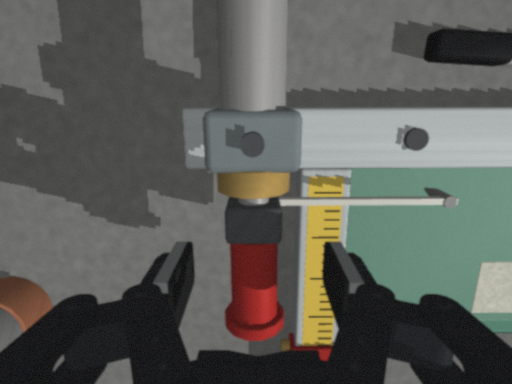

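Emit:
send_rows --pt "40 -1 2 2 0" --pt "20 -1 2 2 0" --pt "10 -1 2 2 0" --pt "10 -1 2 2 0" --pt "10 -1 2 2 0"

```text
clock: 15.75
eef_pos: [628.6, 49.7, 55.9]
tool_rot: [-3.132, -0.004, -1.543]
force: [-1.1, 3.2, 5.4]
width: 17.9
```

Emit:
send_rows --pt "10 0 0 0 0" --pt "10 0 0 0 0" --pt "10 0 0 0 0"

```text
clock: 16.05
eef_pos: [628.6, 49.7, 56.0]
tool_rot: [-3.132, -0.004, -1.543]
force: [-0.5, 0.5, 2.2]
width: 18.2
```

```bash
python3 -c "
from h import *
delta(528.5,46,55,-1.541)
p,im=snap('wrist','w14')"
```

```text
t 16.05 pos [628.6  49.7  56. ] rot [-3.132 -0.004 -1.543] q [-0.49  0.94  0.63  1.73 -0.78  0.73 -0.99] w 18.2 F [-0.5  0.5  2.2]
shift [  0.9 100.2  -0. ] turn -0.1
```

View pics/w14.png

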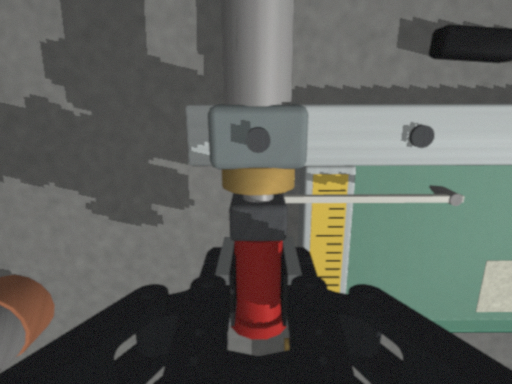

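Emit:
send_rows --pt "10 0 7 0 0" --pt "10 0 16 0 0" --pt "10 0 26 0 0" --pt "10 0 36 0 0" --pt "10 0 45 0 0"

```text
clock: 16.6
eef_pos: [584.5, 48.3, 56.0]
tool_rot: [-3.128, -0.005, -1.543]
force: [6.0, 0.8, -2.1]
width: 18.2
```

```bash
python3 -c "
from h import *
delta(528.5,46,56,-1.541)
p,im=snap('wrist','w15')"
```

```text
t 16.6 pos [584.5  48.3  56. ] rot [-3.128 -0.005 -1.543] q [-0.5   0.89  0.6   1.86 -0.82  0.64 -0.93] w 18.2 F [ 6.   0.8 -2.1]
shift [ 0.8 56.1 -0.8] turn -0.1
```

View pics/w15.png

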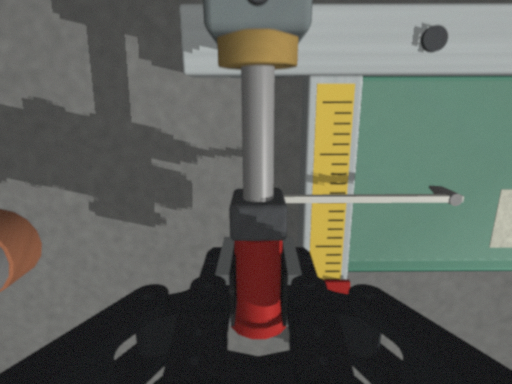

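Emit:
send_rows --pt "10 0 10 0 0" --pt "10 0 20 0 0" --pt "10 0 30 0 0" --pt "10 0 40 0 0" --pt "10 0 48 0 0"

```text
clock: 17.15
eef_pos: [537.0, 46.9, 56.0]
tool_rot: [-3.125, -0.005, -1.543]
force: [8.9, 0.8, -3.3]
width: 18.0
```

Emit:
send_rows --pt "10 0 2 0 0" --pt "10 0 2 0 0"

```text
clock: 17.35
eef_pos: [536.5, 46.8, 56.0]
tool_rot: [-3.121, -0.006, -1.543]
force: [7.8, 0.4, -6.9]
width: 18.3
```

```bash
python3 -c "
from h import *
delta(528.5,46,56,-1.541)
p,im=snap('wrist','w16');np.save('w16.npy',p,allow_pickle=True)
cv2.imwrite('pics/w16z.png',cv2.resize(im[150:350,150:400],None,fx=3,fy=3,interpolation=cv2.INTER_CUBIC))
for n in('side','scene'): snap(n,n+'16')"
```

```text
t 17.35 pos [536.5  46.8  56. ] rot [-3.121 -0.006 -1.543] q [-0.5   0.84  0.56  2.   -0.86  0.53 -0.86] w 18.3 F [ 7.8  0.4 -6.9]
shift [ 0.6  8.  -0.1] turn -0.1
```

View pics/w16z.png

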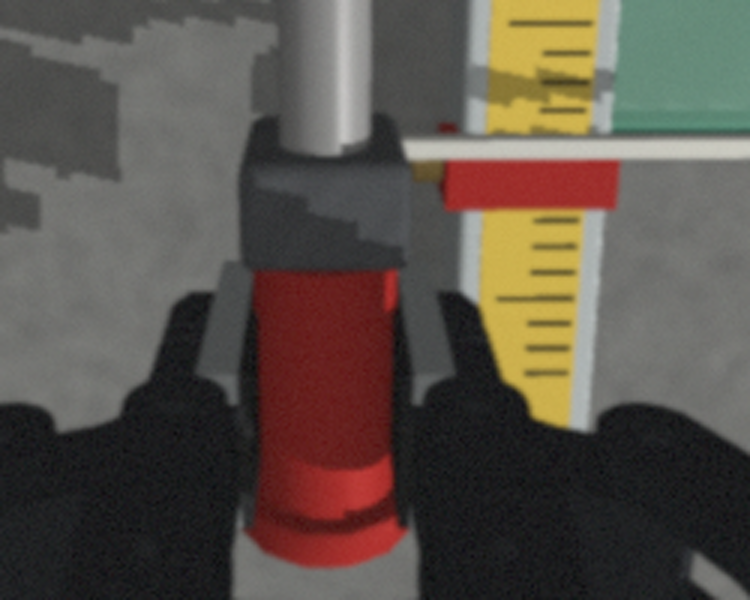

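```bash
python3 -c "
from h import *
p=np.load('w16.npy',allow_pickle=True).item();im=cv2.imread('pics/w16.png')
C=np.array([668.16,-.1]);ex=np.array([np.cos(.03),np.sin(.03)])
for u in (310,320,330,340):
    print(u,[tuple(int(a) for a in im[v,u]) for v in range(190,224,1)] if u==330 else '')
f=lambda n,u,v,z:print(n,((onz(p,u/3+150-.33,v/3+150-.33,z)[:2]-C)@ex).round(2))
f('cursor near edge',530,209,26);f('arm near edge',530,160,39);f('arm top far edge',530,136,39);f('arm bottom far',530,133,35);f('cursor far edge?',447,126,26)
"
```

```text
310 
320 
330 [(78, 177, 205), (72, 164, 188), (61, 136, 156), (60, 119, 136), (71, 107, 119), (98, 107, 111), (135, 140, 141), (176, 184, 184), (186, 195, 195), (187, 195, 196), (187, 194, 195), (185, 192, 195), (163, 170, 188), (101, 106, 168), (56, 57, 160), (41, 45, 156), (41, 44, 156), (44, 46, 159), (47, 49, 159), (43, 45, 159), (48, 51, 161), (40, 46, 157), (46, 47, 158), (45, 46, 158), (40, 43, 156), (46, 47, 160), (47, 50, 159), (43, 47, 157), (44, 58, 158), (54, 99, 171), (69, 147, 192), (72, 164, 192), (63, 141, 162), (51, 103, 118)]
340 
cursor near edge -119.86
arm near edge -106.94
arm top far edge -103.04
arm bottom far -103.69
cursor far edge? -104.94
```

Emit:
send_rows --pt "10 0 4 0 0" --pt "10 0 7 0 0" --pt "10 0 9 0 0" --pt "10 0 9 0 0" --pt "10 0 9 0 0"

```text
clock: 18.0
eef_pos: [530.0, 46.6, 56.0]
tool_rot: [-3.117, -0.007, -1.543]
force: [8.0, 1.2, -6.4]
width: 18.3
```

```bash
python3 -c "
from h import *
delta(528,46,56,-1.541)
p,im=snap('wrist','w17');np.save('w17.npy',p,allow_pickle=True)
cv2.imwrite('pics/w17z.png',cv2.resize(im[150:350,150:400],None,fx=3,fy=3,interpolation=cv2.INTER_CUBIC))
p,im=snap('side','side17');cv2.imwrite('pics/side17z.png',cv2.resize(im[170:250,210:330],None,fx=6,fy=6,interpolation=cv2.INTER_CUBIC))
p,im=snap('scene','scene17');cv2.imwrite('pics/scene17z.png',cv2.resize(im[160:260,140:270],None,fx=6,fy=6,interpolation=cv2.INTER_CUBIC))
"
```

```text
t 18.0 pos [530.   46.6  56. ] rot [-3.117 -0.007 -1.543] q [-0.49  0.83  0.55  2.02 -0.87  0.51 -0.85] w 18.3 F [ 8.   1.2 -6.4]
shift [ 0.6  2.  -0. ] turn -0.1
```

View pics/w17z.png

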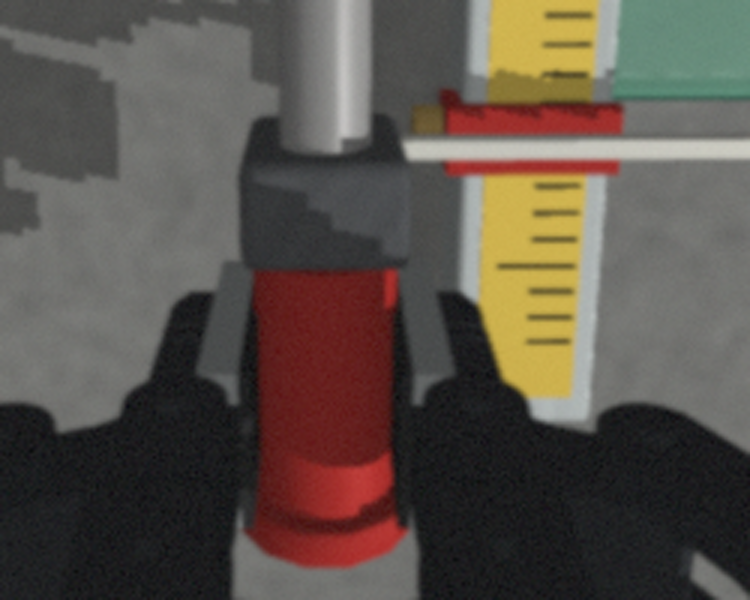

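View pics/side17z.png

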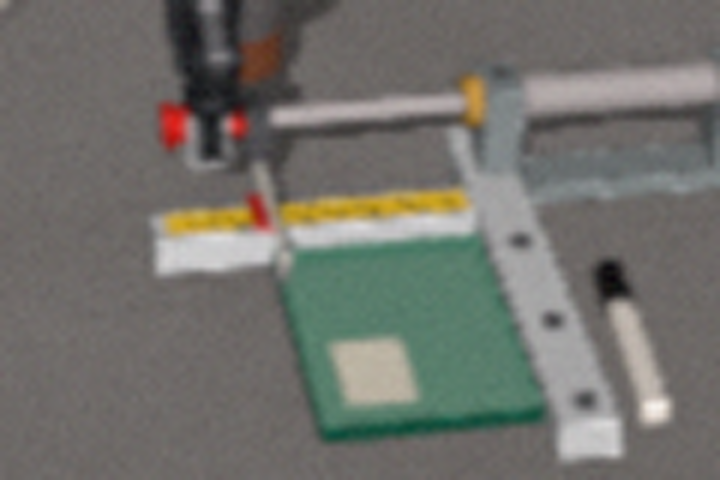

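View pics/scene17z.png

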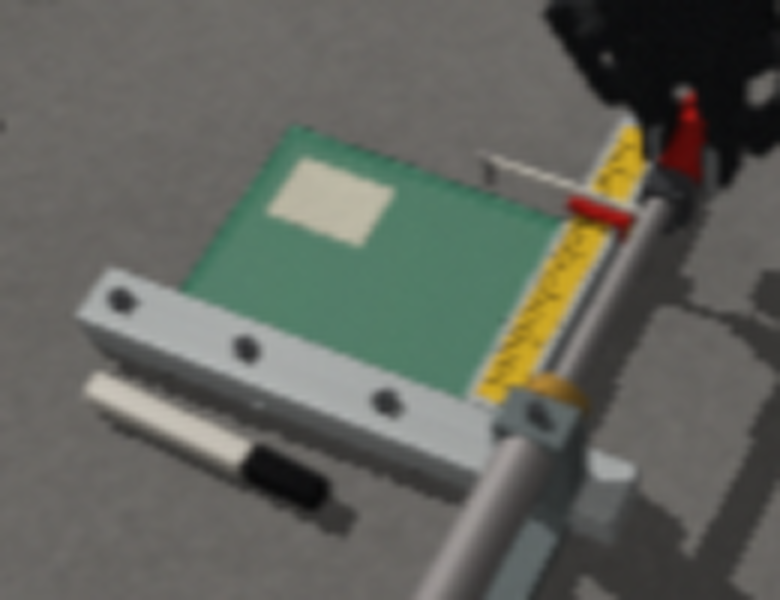

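```bash
python3 -c "
from h import *
p=np.load('w17.npy',allow_pickle=True).item();im=cv2.imread('pics/w17.png')
C=np.array([668.16,-.1]);ex=np.array([np.cos(.03),np.sin(.03)])
print([(v,tuple(int(a) for a in im[v,325])) for v in range(180,212)])
f=lambda n,u,v,z:print(n,((onz(p,u,v,z)[:2]-C)@ex).round(2))
f('cursor near edge',325,208-.5,26);f('cursor far edge',325,184.5,26);f('arm near edge',325,202.6,39);f('arm top far edge',325,196,39);f('arm bottom far',325,194.5,35)
"
```

```text
[(180, (52, 119, 137)), (181, (55, 121, 138)), (182, (56, 120, 138)), (183, (46, 104, 126)), (184, (37, 75, 107)), (185, (33, 42, 97)), (186, (33, 37, 105)), (187, (33, 29, 106)), (188, (38, 39, 126)), (189, (39, 41, 149)), (190, (41, 45, 156)), (191, (45, 49, 158)), (192, (46, 49, 159)), (193, (50, 53, 157)), (194, (65, 66, 141)), (195, (92, 96, 115)), (196, (126, 131, 132)), (197, (165, 171, 172)), (198, (186, 193, 193)), (199, (189, 197, 198)), (200, (187, 195, 196)), (201, (182, 190, 194)), (202, (163, 170, 189)), (203, (106, 109, 171)), (204, (52, 56, 159)), (205, (42, 46, 158)), (206, (42, 50, 159)), (207, (50, 85, 169)), (208, (61, 131, 185)), (209, (74, 167, 201)), (210, (79, 179, 208)), (211, (80, 181, 207))]
cursor near edge -119.8
cursor far edge -107.66
arm near edge -113.19
arm top far edge -109.97
arm bottom far -110.36
```

Emit:
send_rows --pt "10 0 2 0 0" --pt "10 0 4 0 0" --pt "10 0 4 0 0" --pt "10 0 4 0 0" --pt "10 0 4 0 0"

```text
clock: 18.65
eef_pos: [528.2, 46.6, 56.0]
tool_rot: [-3.113, -0.008, -1.542]
force: [7.4, -0.2, -6.3]
width: 18.2
```

```bash
python3 -c "
from h import *
delta(528,46,56,-1.541)
p,im=snap('wrist','w18')
C=np.array([668.16,-.1]);ex=np.array([np.cos(.03),np.sin(.03)])
print([(v,tuple(int(a) for a in im[v,325])) for v in range(174,208)])
cv2.imwrite('pics/w18z.png',cv2.resize(im[150:350,150:400],None,fx=3,fy=3,interpolation=cv2.INTER_CUBIC))
np.save('w18.npy',p,allow_pickle=True)"
```

```text
t 18.65 pos [528.2  46.6  56. ] rot [-3.113 -0.008 -1.542] q [-0.49  0.82  0.54  2.03 -0.88  0.5  -0.85] w 18.2 F [ 7.4 -0.2 -6.3]
shift [0.6 0.2 0. ] turn -0.1
[(174, (75, 171, 196)), (175, (65, 147, 170)), (176, (59, 128, 148)), (177, (52, 118, 137)), (178, (53, 119, 138)), (179, (52, 117, 135)), (180, (46, 101, 122)), (181, (32, 60, 97)), (182, (31, 34, 96)), (183, (28, 29, 103)), (184, (30, 32, 104)), (185, (31, 32, 105)), (186, (21, 29, 103)), (187, (35, 36, 109)), (188, (29, 33, 116)), (189, (37, 40, 138)), (190, (43, 46, 155)), (191, (42, 45, 158)), (192, (41, 45, 157)), (193, (47, 50, 154)), (194, (64, 68, 142)), (195, (92, 97, 116)), (196, (126, 132, 133)), (197, (163, 171, 173)), (198, (186, 193, 195)), (199, (187, 195, 196)), (200, (186, 195, 195)), (201, (186, 193, 195)), (202, (169, 177, 192)), (203, (117, 127, 177)), (204, (73, 110, 176)), (205, (70, 149, 193)), (206, (75, 172, 203)), (207, (78, 179, 208))]
```

View pics/w18z.png

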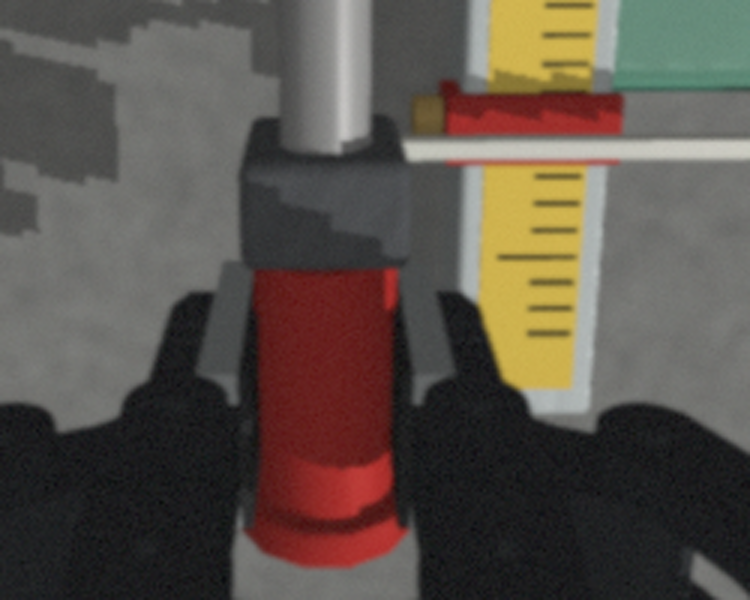

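```bash
python3 -c "
from h import *
p=np.load('w18.npy',allow_pickle=True).item()
C=np.array([668.16,-.1]);ex=np.array([np.cos(.03),np.sin(.03)])
f=lambda n,u,v,z:print(n,((onz(p,u,v,z)[:2]-C)@ex).round(2))
f('cursor near edge',325,204.2,26);f('cursor far edge',325,180.8,26);f('arm near edge',325,202.9,39);f('arm top far edge',325,196,39);f('arm bottom far',325,194.5,35)
s=ctrl.read_state();print((s['eef_pos'][:2]-C)@ex+25.5, s['eef_pos'],s['qd'].round(3))
# side-camera cross-check, 6x crop of image at [170:,210:], pull then 2 mm less
"
```

```text
cursor near edge -119.82
cursor far edge -107.54
arm near edge -115.19
arm top far edge -111.82
arm bottom far -112.19
-113.05113165683596 [528.14535885  46.59059105  56.01915108] [-0.001 -0.     0.    -0.     0.001 -0.    -0.   ]
```

```bash
python3 -c "
from h import *
for i in range(7): p,im=snap('wrist','w19')
C=np.array([668.16,-.1]);ex=np.array([np.cos(.03),np.sin(.03)])
for n in('scene','side'):
    p2,im2=snap(n,n+'19')
cv2.imwrite('pics/scene19z.png',cv2.resize(im2[150:330,180:400],None,fx=3.5,fy=3.2))
a=cv2.imread('pics/c10.png');b=cv2.imread('pics/scene19.png')
cv2.imwrite('pics/cmp.png',np.vstack([cv2.resize(x[170:250,140:270],None,fx=4.5,fy=3.6,interpolation=2) for x in(a,b)]))
s=ctrl.read_state();print(s['clock'],s['eef_pos'],s['force'],s['qd'].round(3),s['width'])
red=[int(v) for v in range(174,208) if im[v,325][2]>2*im[v,325][1]];print(red)"
```

```text
19.15 [528.15288221  46.59982631  56.03493558] [ 7.67618234  0.55408365 -7.25470833] [ 0.001  0.002 -0.    -0.001  0.    -0.001  0.003] 18.345849943938227
[174, 175, 182, 183, 184, 185, 186, 187, 188, 189, 190, 191, 192, 193, 194, 196, 197, 198, 199, 200, 201, 202, 203, 205, 206, 207]<string>:11: RuntimeWarning: overflow encountered in scalar multiply
```

View pics/cmp.png

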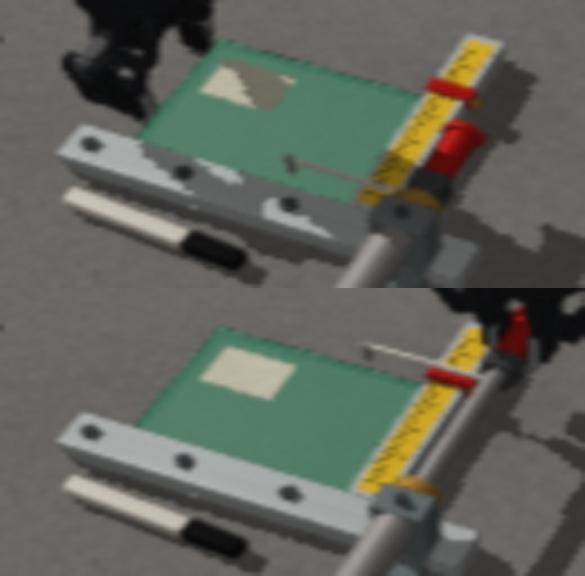

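View pics/scene19z.png

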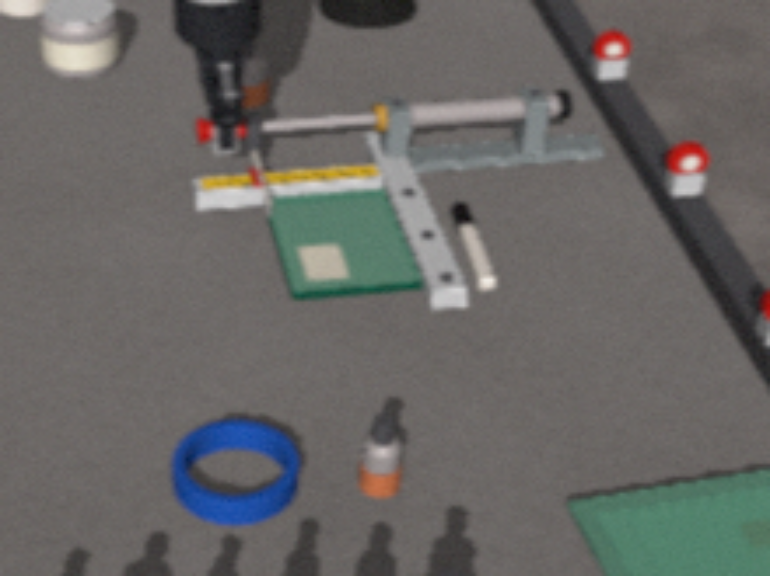

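```bash
python3 -c "
from h import *
C=np.array([668.16,-.1]);ex=np.array([np.cos(.03),np.sin(.03)]);ey=np.array([-ex[1],ex[0]])
W=lambda x,y,z:np.r_[C+x*ex+y*ey,z]
for n in('scene','side'):
    p=ctrl.camera_params(n);im=cv2.imread(f'pics/{n}19.png')
    c=proj(p,W(-113.7,13,26));print(n,'cursor',c)
    for x in(-110,-113.5,-117): print(x,[np.round(proj(p,W(x,y,37)),1) for y in (13,-20)])
    hsv=cv2.cvtColor(im,cv2.COLOR_BGR2HSV)
    red=(((hsv[...,0]<8)|(hsv[...,0]>172))&(hsv[...,1]>130)&(hsv[...,2]>50)).astype(np.uint8)
    k,l,st,ce=cv2.connectedComponentsWithStats(red)
    print([(st[i].tolist(),ce[i].round(1).tolist()) for i in range(1,k) if st[i,4]>5 and abs(ce[i][0]-c[0])<40 and abs(ce[i][1]-c[1])<40])
    u,v=int(c[0]),int(c[1]);o=cv2.resize(im[v-25:v+20,u-35:u+35],None,fx=10,fy=10,interpolation=cv2.INTER_CUBIC)
    for x,col in((-113.5,(255,0,0)),):
        a,b=[tuple(int(t) for t in (np.array(proj(p,W(x,y,37)))-[u-35,v-25]+.5)*10) for y in(13,-40)];cv2.line(o,a,b,col,1)
    cv2.imwrite(f'pics/z20{n}.png',o)
"
```

```text
scene cursor (np.float64(238.89812157396918), np.float64(193.7442206284856))
-110 [array([238.1, 192.5]), array([227.3, 188.7])]
-113.5 [array([238.7, 191.5]), array([227.8, 187.7])]
-117 [array([239.2, 190.5]), array([228.4, 186.8])]
[([250, 175, 8, 14, 60], [254.4, 182.5]), ([235, 192, 11, 7, 33], [239.9, 194.8])]
side cursor (np.float64(252.31215054892922), np.float64(203.92444885042707))
-110 [array([253.5, 200.9]), array([255.2, 206.9])]
-113.5 [array([252.4, 201. ]), array([254.1, 207. ])]
-117 [array([251.3, 201.1]), array([252.9, 207.1])]
[([236, 187, 5, 8, 27], [237.8, 190.1]), ([248, 188, 3, 5, 10], [248.7, 190.2]), ([251, 203, 3, 5, 7], [252.4, 204.6])]
```

View pics/z20scene.png

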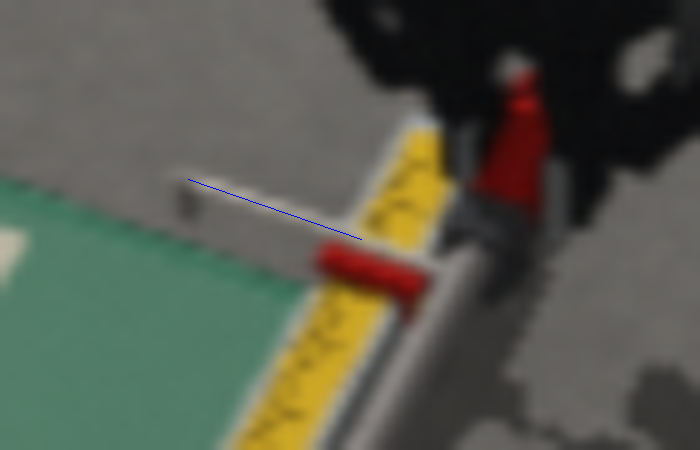

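View pics/z20side.png

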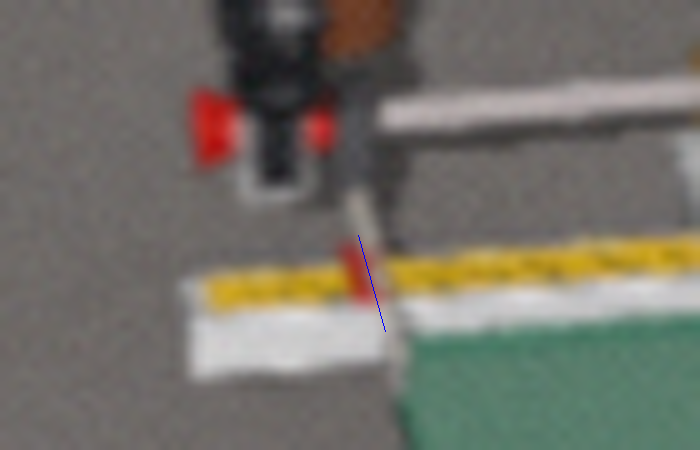

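```bash
python3 -c "
from h import *
print(ctrl.finish_job());s=ctrl.read_state();print(s['clock'],s['eef_pos'],s['force'],s['width'])"
```

```text
the job is handed in; nothing more can be done
None
the job is handed in; nothing more can be done
```

I pushed the pane square onto the far stop, then into the side stop. I then gripped the red grip, pulled the gauge out about 100 mm to the cursor, and handed the job in while still holding it. The clock read about 19 s, and no verdict was reported.

- **Pane:** the wrist camera, before the pull, put the near edge at x = -109 mm and the right edge at y = -149 mm. Fully home is -110 and -150 mm. It was square to the stops within about 0.003 rad. A scene picture taken after the pull, compared by eye with one from before it, shows the pane unmoved.
- **Gauge:** the arm's centre measured x = -113.5 to -113.7 mm against -113.7 mm for the cursor's middle. The fingers held at 18.3 mm opening, with about 8 N of spring pull at the wrist and no motion.
- **Cross-checks:** the tool position alone gives -113.05 mm for the arm, 0.65 mm from the cursor's middle. The scene camera agrees with the wrist camera. The side camera puts the arm about 1 pixel (2–3 mm) further from the robot. It seems to shift the cursor by about as much, so I read this as its calibration error and kept the wrist value.
- **Other things:** the cursor measured the same place within about 0.5 mm. The pen, tape roll and small drill look undisturbed in the last pictures. The large drill, spray bottle and tin were only partly in those pictures, so I did not check them at the end.

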